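Press the freshly cemented lanterns in the trigger clamp and hang them to cure

ROBOT

A 6-joint arm with a two-finger parallel gripper is mounted at the origin on the work surface. World frame = base frame: x ahead of the robot, y to its left, z up, the work surface at z = 0. Lengths are in m, angles in rad, forces in N, time in s.
With the tool pointing down it reaches from about 0.35 to 0.725 m from the base axis. Payload 6 kg.
Tool frame: the origin (TCP) lies between the finger pads; the fingertips stand r.tip_reach ahead of it and the grasp point (between the pads) lies 5 mm behind it (r.tip_reach is the distance from the TCP to the fingertips, in m); z points along the fingers, y is the line along which they close (so a half turn about z gives the same grasp; the last joint's range is limited). The gripper opens to 85 mm and grips with 20 to 120 N. Pads are 22 mm wide; open, the fingers measure 114 mm over their backs; the gripper's body (76 mm by 85 mm) begins 54 mm behind the grasp point. The pads swing forward as they close: fully open they stand 13 mm farther back than shut.
Start: joints at [1.679, 0.04, 0.085, 0, -1.615, -0.334], TCP at [0.134, 0.585, 0.245] pointing down, gripper open.
Joint ranges: [-2.56, 2.56], [-1.29, 2.01], [-1.08, 1.49], [-3.29, 1.98], [-2.81, -0.18], [-2.99, 2.99]. Speed limits (rad/s): [2.57, 2.57, 3.01, 3.14, 3.14, 3.14].

INTERFACE

Orientations are given as a unit quaternion [x, y, z, w].
In Python, from plant import r, vision, finder gives the robot as it stands.
- The arm moves only by the tool carry_out, never from a script. Its argument "moves" is a list of rows, each a list of 5 numbers: the opening, from 0 (shut) to 1 (fully open), then the shift along the tool's x, y, z in m, then the turn about the tool's z in degrees. A call has 1 to 5 rows; each row is the pose to reach, as a shift and turn from the pose commanded when the call began, along the tool's axes at that moment; what a row does not reach only later rows make up. A row lasts 1/10 s, in which the tool goes at most 50 mm and 8.59 degrees, less where a joint would pass 70% of its speed; a pose out of reach is approached as far as the arm can. A call with a gripper value outside its range is refused whole. The fingers move at their own pace and stop on an object; "grip_force" is the grip in N (left out, the last holds). Time passes only in rows, so rows that repeat a pose let the fingers close. It gives the time, the measured TCP pose, the force, the opening and the grip force at its end, in the units of the state.
- r.sense(): the state, without advancing time (a new reading comes with each control period).
- vision.read_camera(name): name is "scene" or "top" or "wrist"; returns (picture, depth): 420x560x3 uint8, blue, green, red; 420x560 float32, m along the optical axis (not along the pixel's ray), 0 where there is no reading.
- vision.camera_params(name): a dict with "intrinsics" (3x3 intrinsics, pixels), "camera_from_world" (4x4, takes a point from world to camera coordinates). Camera axes: x right, y down, z forward; pixel columns grow to the right and rows downward; lengths in m; the calibration is good to about 2 mm. A picture is of the moment at which its call begins: read the wrist's pose just before it. camera_params takes no time and is no camera call; for the wrist camera it gives the pose at the moment of the call.
- r.close_job(): hands the job in; it is judged then, once.
Trained networks look in the newest picture that a camera, given by its name, has taken for a name from the list of things; names that differ only in an ending like _2 or _b are one class to them, and where a whole thing is asked for, a point or a joint stands for the part that bears it (a point fixed in the world has none). Each returns a list of dicts, best first, with "p" (0 to 1); they miss things now and then, are a little off and sometimes report something else, mostly with a low value. They report only what shows in the picture. A call takes as long as a camera call. They do not tell look-alikes from the thing itself.
- finder.recognise(query, camera): "point" ([x, y, z] in m, in the coordinates of the camera as it stood for that picture, good to about 4 mm: the middle of the surface that is visible of it).
The state is a dict: "time_s": time; "joint_positions": joint angles; "qd": joint speeds; "joint_efforts": joint torques, N m; "tool_pos": TCP position; "tcp_rot": TCP orientation; "force": force on the tool from outside, world axes, zero at the start; "moment": the same for the moment, N m; "opening": opening from 0.0 (shut) to 1.0 (fully open); "grip_force": force on a finger pad.
Only numpy, scipy, OpenCV 4.12 (cv2) and the standard library are available. Lean on these libraries where they do the work, as an engineer would, in place of code of your own. Each camera call takes 0.05 s, during which the arm holds its last target. There are 200 camera calls.

TASK

The house lanterns on the bench have just been cemented together from a front and a back half. Stand all of them in the trigger clamp, in one row, front and back towards the jaws, walk the jaw up with the trigger until the row is pressed tight, take your hand off and let the clamp alone press them for a good three seconds; then press the release tab so that the jaw springs fully open, and hang every lantern by its wire bail on a peg of the drying rail, one to a peg. Leave the other things on the bench alone.

Things in the scene. Friction and masses are not known exactly. Their poses are not given: they have to be found in the camera images.
- lantern_blue: ceramic house lantern, white walls, blue roof, 220 g; may be absent. Origin: centre of underside, z up. x: thickness 46 mm (front and back with windows, alike). y: width 60 mm (plain side walls with cement seam; grip these). Walls 56 mm high, ridge 66. Stiff wire bail in the plane x = 0: peak's underside 88, top 94 mm up; opening 20 mm high, 25 wide, middle 78 mm up, open along x
- lantern_green: ceramic house lantern, white walls, green roof, 220 g; may be absent. Origin: centre of underside, z up. x: thickness 46 mm (front and back with windows, alike). y: width 60 mm (plain side walls with cement seam; grip these). Walls 56 mm high, ridge 66. Stiff wire bail in the plane x = 0: peak's underside 88, top 94 mm up; opening 20 mm high, 25 wide, middle 78 mm up, open along x
- lantern_red: ceramic house lantern, white walls, terracotta red roof, 220 g; may be absent. Origin: centre of underside, z up. x: thickness 46 mm (front and back with windows, alike). y: width 60 mm (plain side walls with cement seam; grip these). Walls 56 mm high, ridge 66. Stiff wire bail in the plane x = 0: peak's underside 88, top 94 mm up; opening 20 mm high, 25 wide, middle 78 mm up, open along x
- lantern_grey: ceramic house lantern, white walls, light grey roof, 220 g; may be absent. Origin: centre of underside, z up. x: thickness 46 mm (front and back with windows, alike). y: width 60 mm (plain side walls with cement seam; grip these). Walls 56 mm high, ridge 66. Stiff wire bail in the plane x = 0: peak's underside 88, top 94 mm up; opening 20 mm high, 25 wide, middle 78 mm up, open along x
- clamp: bench trigger clamp, fixed. Origin on the bench; +x: way the jaw closes. Base board 18 mm thick, y = +-85, x = -273 to 127 mm: lanterns stand on it (z = 18) on y = 0 between the jaws (62 mm wide, z 22 to 76). Black housing under handle and trigger up to z = 93. Black fixed handle: upright bar x = -175 to -163, 24 mm wide (y), top z = 175; release tab behind it, trigger before it
- fixed_jaw: fixed jaw with rubber face; origin at its face on the centre line, at bench height: the face is the plane x = 0 of this frame (x = 100 mm in the clamp frame) and looks to -x; back of the jaw at x = 28 mm, top z = 80 mm
- jaw_face: springy rubber face of the moving jaw (yields up to 5 mm, 3 N per mm); origin on its pressing plane, which looks to +x, on the centre line, at bench height. At x = -65 mm in the clamp frame when open
- jaw (a joint): travel of the moving jaw, m: 0 fully open (165 mm between the faces), at most 0.092. The clamp holds it where the trigger has walked it (it settles back 1 or 2 mm under load); a return spring (2 to 3 N) draws it back to 0 in under a second when the release tab is pressed
- trigger (a joint): trigger angle, rad: 0 at rest (spring return), 0.36 fully squeezed to the handle. A full squeeze walks the jaw about 12 mm (6 mm ratchet teeth; short squeezes give 6 mm or nothing); let it return fully before the next. Once the jaw presses on something the trigger stops short; one more squeeze with 20 to 35 N makes it tight (9 to 14 N stay on the row)
- trigger_grip (a point): on the orange trigger where a finger goes, z = 155 mm. Bar 10 mm thick (clamp x), 24 mm wide, pivot at x = -144, z = 96 in the clamp frame, top z = 172. Squeezed, this point goes 21 mm to the handle (-x): over their outer faces both measure 47 mm at rest (50 at the top), then 25 mm. 8 N with the jaw free, about 15 N when pushing lanterns. Room for fingers on both sides
- release (a joint): release lever, rad: about 0 at rest (down to -0.07 while it holds pressure), 0.28 fully pressed; from about 0.13 on the jaw is free
- release_tab (a point): middle of the top of the red release tab (34 x 30 mm, 100 mm above the bench), 75 mm behind the middle of the handle (clamp -x); press it straight down with up to 16 N: the jaw is freed 9 to 14 mm down, 16 mm is fully down; keep it down until the jaw is home
- rail: wooden drying rail, fixed: two posts and a bar 420 mm long with four pegs. Origin on the bench below the bar's front face; pegs stick out to local -x, 100 mm apart along y (-150, -50, 50, 150 mm). Bar 24 mm high, centre 215 mm above the bench, front face at x = 0
- peg0_mid (a point): centre line of peg 0 at half its length, 34 mm out from the bar, 221 mm above the bench: a good place for the bail. Round wooden peg 8 mm thick; sticks out 70 mm to the rail's -x and rises slightly, from 215 mm at the bar to 227 mm at its tip
- peg1_mid (a point): centre line of peg 1 at half its length, 34 mm out from the bar, 221 mm above the bench: a good place for the bail. Round wooden peg 8 mm thick; sticks out 70 mm to the rail's -x and rises slightly, from 215 mm at the bar to 227 mm at its tip
- peg2_mid (a point): centre line of peg 2 at half its length, 34 mm out from the bar, 221 mm above the bench: a good place for the bail. Round wooden peg 8 mm thick; sticks out 70 mm to the rail's -x and rises slightly, from 215 mm at the bar to 227 mm at its tip
- peg3_mid (a point): centre line of peg 3 at half its length, 34 mm out from the bar, 221 mm above the bench: a good place for the bail. Round wooden peg 8 mm thick; sticks out 70 mm to the rail's -x and rises slightly, from 215 mm at the bar to 227 mm at its tip
- banding_wheel: a potter's banding wheel (low turntable), dark steel, plate 170 mm across, 64 mm high; leave it alone. Origin: centre of its underside
- glaze_jar: a jar with a white lid and green label, 68 mm across, 85 mm high; leave it alone. Origin: centre of its underside
- figurine: a white bisque figurine, 60 mm across at the foot, 130 mm high; leave it alone. Origin: centre of its underside
- paint_dish: a small blue paint dish, 54 mm across and only 13 mm high, standing amid the lanterns; leave it alone. Origin: centre of its underside
- paint_brush: a paint brush lying on the bench, about 200 mm long; leave it alone. Origin: centre of its underside
- mould_half: a plaster mould half, a white block 110 x 80 x 45 mm high; leave it alone. Origin: centre of its underside
Things that resemble listed ones, but are neither listed nor needed, are in the scene too. Leave any pink look-alike of the lantern_blue alone. What is shaped like the lantern_grey but turquoise is not meant.

How it is judged:
By the outcome, as a careful person would: the job done as asked, in the order asked, and still so for the second after the job is handed in, with the robot touching nothing.
Of lantern_blue, lantern_green, lantern_red, lantern_grey only 2 to 3 are there at a start; the rules pass over those that are not, and their reading is None.
At some moment in a run one of lantern_blue, lantern_green, lantern_red, lantern_grey may be knocked a few centimetres aside while the robot is not near it.
It also fails if it takes over 210 s, if anything falls off the work surface, if the arm or the gripper's body presses on something with over 40 N, if the wrist force passes 120 N, or if a joint passes its speed limit or range.

## Working session

There is one attempt and no reset: what is moved stays moved. The work goes in short steps, Python scripts to look and compute and a tool call to move; the robot and the scene stay as the last step left them, time stands still between calls to the robot, and variables do not carry over. Pictures are saved under pics/ and viewed, at most 14 in all, crops included, and the job is handed in when it is done.

Besides the shell and the picture viewer there is one more tool, called as a command line: name --pt "numbers of a row" for each row, then --argument value for the rest. carry_out: Moves the arm, as the interface text tells. Its arguments: {"type":"object","properties":{"moves":{"type":"array","items":{"type":"array","items":{"type":"number"}}},"grip_force":{"type":"number"}},"required":["moves"]}

```bash
ls; mkdir -p pics
python3 - <<'E'
from plant import r, vision, finder
import cv2,numpy as np
s=r.sense();print(s['time_s'],s['tool_pos'],s['tcp_rot'],s['opening'],r.tip_reach)
for c in ['scene','top']:
    im,d=vision.read_camera(c);cv2.imwrite(f'pics/{c}0.png',im);np.save(f'pics/{c}0.npy',d)
    p=vision.camera_params(c);print(c,p['intrinsics'].tolist(),np.round(p['camera_from_world'],4).tolist())
    T=np.linalg.inv(p['camera_from_world'])
    for n in (['lantern_blue','lantern_green','lantern_red','lantern_grey','clamp','fixed_jaw','jaw_face','trigger_grip','release_tab','rail','peg0_mid','peg1_mid','paint_dish','figurine','glaze_jar','banding_wheel','mould_half'] if c=='top' else ['trigger_grip','release_tab','lantern_blue','lantern_grey','peg0_mid','peg3_mid']):
        for h in finder.recognise(n,c)[:4]:
            q=np.array(h['point']);w=(T@np.r_[q,1])[:3];u=p['intrinsics']@q;u=u/u[2];print(n,round(h['p'],2),w.round(3),u[:2].round())
E
```

```text
pics
0.0 [0.1342     0.58450303 0.24428486] [ 9.93632069e-01 -1.12670125e-01 -4.38930708e-05  8.67482966e-04] 0.9988833652493732 0.014
scene [[519.584360388782, 0.0, 283.5136686076817], [0.0, 519.584360388782, 210.1735552371232], [0.0, 0.0, 1.0]] [[-0.8041, 0.5943, 0.0151, 0.3993], [0.4847, 0.67, -0.5623, -0.1558], [-0.3443, -0.4448, -0.8268, 1.7428], [0.0, 0.0, 0.0, 1.0]]
trigger_grip 0.52 [ 0.439 -0.132  0.126] [273. 176.]
release_tab 0.74 [ 0.43  -0.225  0.096] [258. 161.]
lantern_blue 0.91 [0.561 0.397 0.058] [356. 347.]
lantern_blue 0.76 [0.672 0.419 0.06 ] [328. 380.]
lantern_blue 0.69 [0.444 0.464 0.059] [408. 341.]
lantern_blue 0.66 [ 0.448 -0.052  0.015] [286. 216.]
lantern_grey 0.91 [0.569 0.264 0.061] [321. 309.]
lantern_grey 0.57 [0.614 0.177 0.06 ] [288. 294.]
peg0_mid 0.79 [ 0.682 -0.074  0.207] [211. 213.]
peg3_mid 0.83 [ 0.678 -0.075  0.207] [212. 212.]
top [[477.12756259089963, 0.0, 275.13955425278266], [0.0, 477.12756259089963, 214.32760688626757], [0.0, 0.0, 1.0]] [[-0.0291, -0.9996, -0.0014, -0.0029], [-0.9702, 0.0286, -0.2405, 0.5428], [0.2404, -0.0056, -0.9706, 
[... 515 characters left out ...]
] [292. 253.]
fixed_jaw 0.64 [ 0.671 -0.128  0.226] [311. 158.]
fixed_jaw 0.55 [0.44 0.11 0.08] [235. 246.]
fixed_jaw 0.45 [ 0.591 -0.409  0.084] [396. 195.]
trigger_grip 0.6 [ 0.43  -0.14   0.127] [316. 244.]
release_tab 0.52 [ 0.432 -0.232  0.095] [345. 245.]
rail 0.65 [ 0.669 -0.129  0.222] [311. 159.]
peg0_mid 0.59 [ 0.67  -0.127  0.222] [310. 159.]
peg1_mid 0.67 [ 0.667 -0.128  0.226] [311. 159.]
paint_dish 0.53 [0.511 0.313 0.007] [176. 231.]
figurine 0.71 [0.684 0.23  0.068] [198. 175.]
glaze_jar 0.56 [ 0.593 -0.411  0.084] [397. 194.]
banding_wheel 0.8 [ 0.412 -0.436  0.064] [408. 251.]
mould_half 0.98 [0.303 0.235 0.044] [197. 292.]
mould_half 0.21 [ 0.666 -0.134  0.222] [313. 160.]
```

View pictures.

Run:
```python
import cv2
a=cv2.imread('pics/top0.png')
cv2.imwrite('pics/top0c.png',cv2.resize(a[130:310,90:450],(800,400),interpolation=cv2.INTER_CUBIC))
```

```text
(no output)
```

View pics/scene0.png

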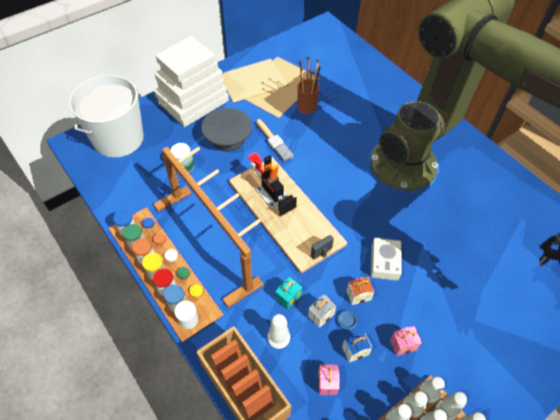

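View pics/top0c.png

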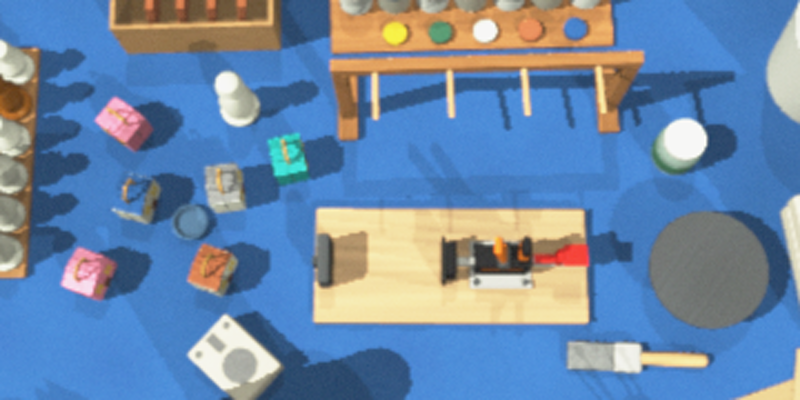

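```bash
cat > h.py <<'E'
from plant import r, vision, finder
import cv2,numpy as np
def cloud(c,im=None,d=None,p=None):
    if p is None: p=vision.camera_params(c)
    if d is None: im,d=vision.read_camera(c)
    K=p['intrinsics'];T=np.linalg.inv(p['camera_from_world'])
    v,u=np.mgrid[:d.shape[0],:d.shape[1]]
    P=np.stack([(u-K[0,2])/K[0,0]*d,(v-K[1,2])/K[1,1]*d,d],-1)
    W=P@T[:3,:3].T+T[:3,3]; W[d<=0]=np.nan
    return im,W
def box(W,m,x0,x1,y0,y1,z0,z1):
    k=(W[...,0]>x0)&(W[...,0]<x1)&(W[...,1]>y0)&(W[...,1]<y1)&(W[...,2]>z0)&(W[...,2]<z1)
    if m is not None:k&=m
    return k
def rect(P): 
    (c,s,a)=cv2.minAreaRect((P[:,:2]*1000).astype(np.float32)); return np.round(c,1),np.round(s,1),round(a,1)
def yaw():
    q=r.sense()['tcp_rot'];return np.degrees(2*np.arctan2(q[1],q[0]))
def go(x,y,z,yw):
    "needed shift in tool axes + turn; world yaw of tool x"
    from scipy.spatial.transform import Rotation as R
    s=r.sense();Rm=R.from_quat(s['tcp_rot'])
    d=Rm.inv().apply(np.array([x,y,z])-s['tool_pos'])
    t=(yaw()-yw+90)%180-90
    print('t%.1f'%s['time_s'],'at',np.round(s['tool_pos'],4),'yaw %.1f'%yaw(),'q6 %.2f'%s['joint_positions'][5],'open %.3f'%s['opening'],'shift',np.round(d,4),'turn %.1f'%t, 'F',np.round(s['force'],1))
E
python3 - <<'E'
from h import *
for c in ['top','scene']:
    im=cv2.imread(f'pics/{c}0.png');d=np.load(f'pics/{c}0.npy');_,W=cloud(c,im,d)
    g=W[box(W,None,.3,.7,-.5,.6,-.03,.03)];print(c,'bench z',np.nanmedian(g[:,2]))
    for n,(x,y) in dict(blue=(.545,.383),grey=(.55,.251),red=(.431,.269)).items():
        for z0 in (.02,.05):
            k=box(W,None,x-.05,x+.06,y-.05,y+.055,z0,.11);P=W[k];print(n,z0,len(P),rect(P),'max z',P[:,2].max().round(3))
    for nm,b in dict(board=(.3,.57,-.32,.2,.012,.024),jawtop=(.35,.5,.06,.15,.04,.09),mov=(.35,.5,-.1,-.03,.06,.1),handle=(.35,.5,-.2,-.08,.13,.19),tab=(.38,.48,-.3,-.2,.08,.12),bar=(.6,.75,-.4,.15,.221,.24),pegs=(.58,.655,-.4,.15,.2,.24)).items():
        P=W[box(W,None,*b)];print(nm,len(P),rect(P) if len(P)>3 else '',P.min(0).round(3),P.max(0).round(3),np.median(P,0).round(3))
    P=W[box(W,None,.58,.655,-.4,.15,.2,.24)]
    for i in range(4):
        y0=-.28+.1*i;Q=P[abs(P[:,1]-y0)<.04];print('peg',i,len(Q),np.median(Q,0).round(4) if len(Q) else '',Q[:,0].min().round(3))
print(np.linalg.inv(vision.camera_params('wrist')['camera_from_world']).round(3).tolist())
go(.5,.3,.3,0)
E
```

```text
top bench z 0.0007349729260842652
blue 0.02 336 (array([548.1, 387.9]), array([48. , 61.2]), 76.1) max z 0.095
blue 0.05 266 (array([548.1, 387.9]), array([46.9, 61.4]), 77.3) max z 0.095
grey 0.02 314 (array([559.3, 255.6]), array([61. , 47.5]), 4.5) max z 0.093
grey 0.05 257 (array([559.3, 256. ]), array([61. , 46.7]), 4.5) max z 0.093
red 0.02 325 (array([436.3, 273.5]), array([47.8, 60.6]), 68.5) max z 0.096
red 0.05 274 (array([436.3, 273.6]), array([47.6, 60.6]), 68.5) max z 0.096
board 4971 (array([432.4, -72.5]), array([496.8, 267.7]), 89.4) [ 0.3   -0.32   0.012] [0.569 0.177 0.024] [ 0.423 -0.057  0.018]
jawtop 172 (array([441.4, 112.3]), array([27.5, 69.1]), 88.8) [0.407 0.098 0.041] [0.476 0.126 0.086] [0.44  0.107 0.078]
mov 118 (array([435.8, -68.9]), array([19.5, 59.1]), 88.2) [ 0.406 -0.079  0.06 ] [ 0.466 -0.059  0.084] [ 0.435 -0.068  0.076]
handle 91 (array([ 433.2, -151.3]), array([47.3, 23. ]), 87.7) [ 0.421 -0.175  0.132] [ 0.445 -0.128  0.178] [ 0.431 -0.164  0.169]
tab 133 (array([ 431.6, -239.9]), array([41.8, 30.1]), 89.5) [ 0.416 -0.261  0.08 ] [ 0.447 -0.2
[... 1545 characters left out ...]
49 -0.214  0.105] [ 0.434 -0.235  0.097]
bar 1083 (array([ 643.4, -121.5]), array([420.8,  86.4]), 89.9) [ 0.6   -0.332  0.221] [0.687 0.089 0.234] [ 0.675 -0.095  0.226]
pegs 250 (array([ 626.3, -121.2]), array([ 57.7, 311. ]), 0.1) [ 0.597 -0.277  0.214] [0.655 0.034 0.234] [ 0.627 -0.073  0.225]
peg 0 55 [ 0.6269 -0.2707  0.2238] 0.598
peg 1 61 [ 0.6283 -0.1697  0.2255] 0.598
peg 2 64 [ 0.6265 -0.0702  0.2253] 0.598
peg 3 70 [0.6279 0.0295 0.225 ] 0.597
[[-0.225, -0.938, -0.263, 0.201], [-0.974, 0.216, 0.062, 0.57], [-0.001, 0.27, -0.963, 0.373], [0.0, 0.0, 0.0, 1.0]]
t1.2 at [0.1343 0.5848 0.2453] yaw -12.9 q6 -0.33 open 1.000 shift [ 0.4202  0.1957 -0.0547] turn -12.9 F [ 0.8  0.8 -0.6]
```

carry_out --pt "1 0.203 0.09 -0.042 0" --pt "1 0.203 0.09 -0.042 0" --pt "1 0.203 0.09 -0.042 0" --pt "1 0.203 0.09 -0.042 0" --pt "1 0.203 0.09 -0.042 0"

```text
time_s: 1.75
tool_pos: [0.3144, 0.4495, 0.289]
tcp_rot: [0.994, -0.114, 0.001, -0.001]
force: [0.5, 0.6, 0.8]
opening: 0.996
grip_force: 0.0
```

carry_out --pt "1 0.203 0.09 -0.042 0" --pt "1 0.203 0.09 -0.042 0" --pt "1 0.203 0.09 -0.042 0" --pt "1 0.203 0.09 -0.042 0" --pt "1 0.203 0.09 -0.042 0"

```text
time_s: 2.25
tool_pos: [0.4921, 0.316, 0.3303]
tcp_rot: [0.993, -0.114, 0.001, -0.0]
force: [-1.0, -0.1, -0.4]
opening: 1.003
grip_force: 0.0
```

carry_out --pt "1 0 0 0 41" --pt "1 0 0 0 41" --pt "1 0 0 0 41" --pt "1 0 0 0 41" --pt "1 0 0 0 41"

```text
time_s: 2.75
tool_pos: [0.4897, 0.3184, 0.3293]
tcp_rot: [0.89, -0.456, 0.0, 0.0]
force: [0.6, 0.1, -0.6]
opening: 0.998
grip_force: 0.0
```

carry_out --pt "1 0 0 0 41" --pt "1 0 0 0 41" --pt "1 0 0 0 41" --pt "1 0 0 0 41" --pt "1 0 0 0 41"

```text
time_s: 3.25
tool_pos: [0.4897, 0.3185, 0.3293]
tcp_rot: [-0.674, 0.739, -0.0, 0.0]
force: [0.4, -0.5, 0.5]
opening: 1.004
grip_force: 0.0
```

```bash
python3 - <<'E'
t=open('h.py').read().replace("t=(yaw()-yw+90)%180-90","t=(yaw()-yw+180)%360-180").replace("return np.degrees(2*np.arctan2(q[1],q[0]))","return (np.degrees(2*np.arctan2(q[1],q[0]))+180)%360-180")
t+='''
LP=dict(blue=(.549,.389),grey=(.56,.257),red=(.437,.274))
def lanterns(c,names,LP=LP,im=None,W=None):
    if W is None: im,W=cloud(c)
    out={}
    for n in names:
        x,y=LP[n]
        for it in range(2):
            k=box(W,None,x-.05,x+.05,y-.05,y+.05,.045,.072)
            P=W[k]
            if len(P)<20: break
            (cx,cy),(w,h),a=cv2.minAreaRect((P[:,:2]*1000).astype(np.float32)); x,y=cx/1000,cy/1000
        if len(P)<20: print(n,'few');continue
        th=a if w<h else a+90   # direction of thickness = lantern x
        th=th-180 if th>0 else th
        if th<-180: th+=180
        print(c,n,len(P),'c %.1f %.1f'%(cx,cy),'size %.1f %.1f'%(min(w,h),max(w,h)),'lx yaw %.1f'%th,'bgr',np.median(im[k],0));out[n]=(x,y,th)
    return im,W,out
'''
open('h.py','w').write(t)
E
python3 - <<'E'
from h import *
im,W,o=lanterns('wrist',['blue','grey','red'])
cv2.imwrite('pics/w1.png',im)
go(o['red'][0],o['red'][1],.15,o['red'][2])
E
```

```text
wrist blue 1588 c 550.7 390.8 size 46.6 60.2 lx yaw -105.1 bgr [155.  97.  51.]
wrist grey 1904 c 561.4 258.9 size 45.9 60.6 lx yaw -83.4 bgr [141. 139. 135.]
wrist red 1869 c 438.5 275.6 size 46.1 60.3 lx yaw -110.9 bgr [ 78. 110. 185.]
t3.3 at [0.4897 0.3184 0.3293] yaw -95.5 q6 -1.02 open 1.003 shift [0.0476 0.0468 0.1793] turn 15.4 F [-0.5 -0.5 -1.2]
```

View pics/w1.png

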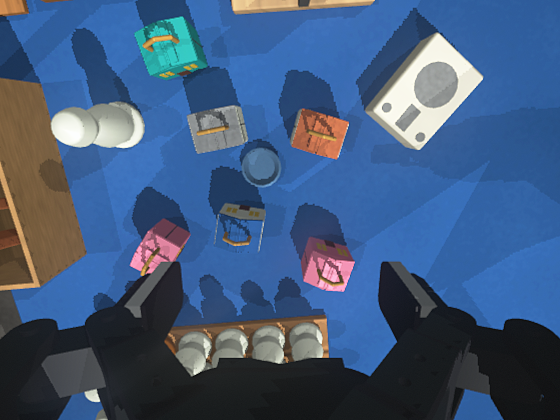

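carry_out --pt "1 0.048 0.047 0.13 15.4" --pt "1 0.048 0.047 0.13 15.4" --pt "1 0.048 0.047 0.13 15.4" --pt "1 0.048 0.047 0.13 15.4" --pt "1 0.048 0.047 0.13 15.4"

```text
time_s: 3.8
tool_pos: [0.4389, 0.2743, 0.1998]
tcp_rot: [-0.572, 0.82, -0.001, 0.0]
force: [0.3, 0.1, 2.0]
opening: 0.996
grip_force: 0.0
```

carry_out --pt "1 0 0 0.04 0" --pt "1 0 0 0.08 0" --pt "1 0 0 0.12 0" --pt "1 0 0 0.156 0" --pt "1 0 0 0.156 0"

```text
time_s: 4.3
tool_pos: [0.4383, 0.2745, 0.0411]
tcp_rot: [-0.571, 0.821, -0.0, -0.002]
force: [0.2, -0.9, -0.2]
opening: 1.003
grip_force: 0.0
```

Run:
```python
from h import *
go(.4385,.2756,.043,-110.9)
```

```text
t4.3 at [0.4383 0.2745 0.0411] yaw -110.3 q6 -1.30 open 1.003 shift [-0.0011  0.0002 -0.0019] turn 0.6 F [ 0.2 -0.9 -0.2]
```

carry_out --pt "0.3 0 0 -0.003 0.6" --pt "0.3 0 0 -0.003 0.6" --pt "0.3 0 0 -0.003 0.6" --pt "0.3 0 0 -0.003 0.6" --pt "0.3 0 0 -0.003 0.6" --grip_force 35

```text
time_s: 4.8
tool_pos: [0.4411, 0.2769, 0.0512]
tcp_rot: [-0.567, 0.824, 0.0, 0.004]
force: [0.3, 1.2, 5.2]
opening: 0.695
grip_force: 39.3
```

carry_out --pt "0.3 0 0 -0.003 0" --pt "0.3 0 0 -0.003 0" --pt "0.3 0 0 -0.005 0" --pt "0.3 0 0 -0.005 0" --pt "0.3 0 0 -0.01 0"

```text
time_s: 5.3
tool_pos: [0.4382, 0.2741, 0.0554]
tcp_rot: [-0.567, 0.824, -0.0, -0.001]
force: [0.6, 0.1, -3.0]
opening: 0.697
grip_force: 38.4
```

carry_out --pt "0.3 0 0 -0.04 0" --pt "0.3 0 0 -0.08 0" --pt "0.3 0 0 -0.12 0" --pt "0.3 0 0 -0.16 0" --pt "0.3 0 0 -0.2 0"

```text
time_s: 5.8
tool_pos: [0.4385, 0.2743, 0.258]
tcp_rot: [-0.567, 0.824, -0.0, -0.0]
force: [1.0, 0.9, -2.1]
opening: 0.69
grip_force: 39.5
```

Run:
```python
from h import *
go(.44,.19,.29,-91.6)
```

```text
t5.8 at [0.4385 0.2743 0.258 ] yaw -110.9 q6 -1.31 open 0.690 shift [ 0.0782 -0.0315 -0.032 ] turn -19.3 F [ 1.   0.9 -2.1]
```

carry_out --pt "0.3 0.078 -0.031 -0.032 -19.3" --pt "0.3 0.078 -0.031 -0.032 -19.3" --pt "0.3 0.078 -0.031 -0.032 -19.3" --pt "0.3 0.078 -0.031 -0.032 -19.3" --pt "0.3 0.078 -0.031 -0.032 -19.3"

```text
time_s: 6.3
tool_pos: [0.4396, 0.1909, 0.2877]
tcp_rot: [-0.696, 0.718, 0.0, -0.001]
force: [0.3, -0.1, -2.7]
opening: 0.689
grip_force: 39.6
```

Run:
```python
from h import *
im,W=cloud('wrist');cv2.imwrite('pics/w2.png',im)
go(.44,.19,.29,-91.6)
J=W[box(W,None,.35,.52,.05,.16,.04,.09)]
print('jaw',len(J),rect(J),J.min(0).round(4),J.max(0).round(4))
for x0 in (.41,.425,.44,.455):
    Q=J[(abs(J[:,0]-x0)<.006)];print(x0,len(Q),np.percentile(Q[:,1],[0,2,98,100]).round(4))
B=W[box(W,None,.3,.6,-.1,.2,.012,.024)];print('board',len(B),B.min(0).round(4),B.max(0).round(4))
for y0 in (0.0,.02,.04,.06,.1):
    Q=B[abs(B[:,1]-y0)<.005]
    if len(Q):print(y0,Q[:,0].min().round(4),Q[:,0].max().round(4))
for x0 in (.37,.40,.48,.5):
    Q=B[abs(B[:,0]-x0)<.005]
    if len(Q):print('x',x0,Q[:,1].min().round(4),Q[:,1].max().round(4))
Q=W[box(W,None,.38,.5,-.1,-.03,.06,.1)];print('mov',len(Q),rect(Q) if len(Q)>5 else '')
L=W[box(W,None,.38,.5,.15,.23,.2,.4)];print('lant',len(L),np.percentile(L[:,2],[0,2,50,98]).round(4) if len(L) else '')
```

```text
t6.3 at [0.4396 0.1911 0.2875] yaw -91.7 q6 -0.86 open 0.690 shift [ 0.001  -0.0005 -0.0025] turn -0.1 F [ 0.5 -0.1 -2.2]
jaw 1625 (array([444.1, 114.6]), array([27.8, 68.7]), 88.2) [0.4097 0.0999 0.0533] [0.4785 0.1287 0.0816]
0.41 140 [0.1017 0.1024 0.1214 0.1215]
0.425 263 [0.1013 0.1014 0.1211 0.1212]
0.44 335 [0.1008 0.1009 0.1279 0.1287]
0.455 284 [0.1003 0.1005 0.1256 0.1283]
board 17047 [0.3001 0.0006 0.012 ] [0.5789 0.2    0.024 ]
0.0 0.3847 0.5252
0.02 0.3561 0.5262
0.04 0.3567 0.5269
0.06 0.3575 0.5273
0.1 0.3584 0.5279
x 0.37 0.0051 0.1303
x 0.4 0.0045 0.1295
x 0.48 0.0022 0.1271
x 0.5 0.0012 0.1264
mov 0 
lant 67372 [0.2374 0.2642 0.335  0.3702]
```

View pics/w2.png

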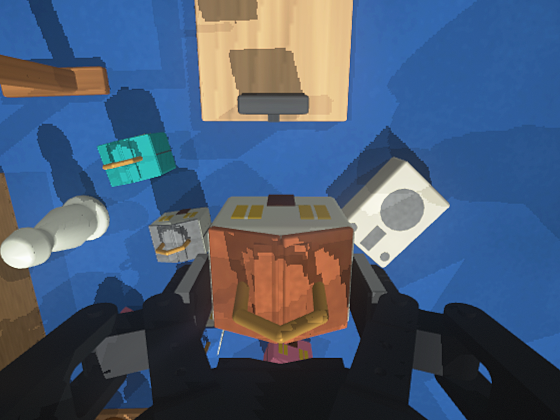

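carry_out --pt "0.3 0.04 -0.0065 0 0" --pt "0.3 0.08 -0.0065 0 0" --pt "0.3 0.116 -0.0065 0.02 0" --pt "0.3 0.116 -0.0065 0.06 0" --pt "0.3 0.116 -0.0065 0.1 0"

```text
time_s: 6.85
tool_pos: [0.4431, 0.0743, 0.1871]
tcp_rot: [-0.696, 0.718, -0.0, 0.0]
force: [0.2, 0.2, -2.9]
opening: 0.695
grip_force: 39.5
```

Run:
```python
from h import *
go(.4426,.0751,.078,-91.6)
s=r.sense();im,W=cloud('wrist');x,y,z=s['tool_pos']
k=box(W,None,x-.05,x+.05,y-.05,y+.05,z-.08,z+.1)
P=W[k]-s['tool_pos']
red=(im[k][:,2]>1.5*im[k][:,0]);Q=P[red];print(len(Q))
for a in np.arange(-.03,.031,.005):
    S=Q[abs(Q[:,0]-a)<.002];print(a.round(3),np.percentile(S[:,2],[2,50,98]).round(4) if len(S)>5 else '', (S[:,1].min().round(4),S[:,1].max().round(4)) if len(S) else '')
```

```text
t6.8 at [0.4431 0.0743 0.1871] yaw -91.7 q6 -0.65 open 0.695 shift [-0.0008  0.0006  0.1091] turn -0.1 F [ 0.2  0.2 -2.9]
15561
-0.03 [0.0026 0.0044 0.0158] (np.float64(-0.0248), np.float64(0.0187))
-0.025 [0.004  0.0057 0.0073] (np.float64(-0.0249), np.float64(0.0215))
-0.02 [-0.0243  0.0075  0.0091] (np.float64(-0.0262), np.float64(0.0205))
-0.015 [-0.0203  0.0103  0.0328] (np.float64(-0.0262), np.float64(0.0208))
-0.01 [-0.0207  0.0136  0.0361] (np.float64(-0.0262), np.float64(0.0204))
-0.005 [-0.0421  0.0142  0.0396] (np.float64(-0.0265), np.float64(0.02))
0.0 [-0.0411  0.0143  0.0416] (np.float64(-0.0267), np.float64(0.0207))
0.005 [-0.04    0.0141  0.0393] (np.float64(-0.0268), np.float64(0.02))
0.01 [-0.0238  0.0121  0.036 ] (np.float64(-0.027), np.float64(0.0198))
0.015 [-0.0212  0.0098  0.032 ] (np.float64(-0.0272), np.float64(0.0194))
0.02 [-0.0222  0.0072  0.0087] (np.float64(-0.0274), np.float64(0.0202))
0.025 [0.0036 0.0054 0.0067] (np.float64(-0.0264), np.float64(0.0193))
0.03 [0.0024 0.0039 0.0084] (np.float64(-0.0218), np.float64(0.019))
```

carry_out --pt "0.3 -0.004 0 0.04 0" --pt "0.3 -0.004 0 0.08 0" --pt "0.3 -0.004 0 0.105 0" --pt "0.3 -0.004 0 0.114 0" --pt "0.3 -0.004 0 0.114 0"

```text
time_s: 7.4
tool_pos: [0.4429, 0.0787, 0.074]
tcp_rot: [-0.697, 0.717, -0.0, -0.001]
force: [0.7, -0.7, -2.8]
opening: 0.691
grip_force: 39.7
```

carry_out --pt "0.3 0 0 0.001 0" --pt "0.3 0 0 0.002 0" --pt "0.3 0 0 0.003 0" --pt "0.3 0 0 0.0035 0" --pt "0.3 0 0 0.0035 0"

```text
time_s: 7.9
tool_pos: [0.4432, 0.0786, 0.0711]
tcp_rot: [-0.697, 0.717, -0.0, 0.0]
force: [-0.0, -0.3, -2.7]
opening: 0.687
grip_force: 39.7
```

Not yet in contact; step on down gently.

carry_out --pt "0.3 0 0 0.0005 0" --pt "0.3 0 0 0.001 0" --pt "0.3 0 0 0.0015 0" --pt "0.3 0 0 0.002 0" --pt "0.3 0 0 0.002 0"

```text
time_s: 8.4
tool_pos: [0.4432, 0.0785, 0.0694]
tcp_rot: [-0.697, 0.717, -0.0, -0.0]
force: [-3.5, -1.3, 1.8]
opening: 0.69
grip_force: 40.3
```

carry_out --pt "0.3 0 0 0.0003 0" --pt "0.3 0 0 0.0005 0" --pt "0.3 0 0 0.0008 0" --pt "0.3 0 0 0.001 0" --pt "0.3 0 0 0.001 0"

```text
time_s: 8.9
tool_pos: [0.4434, 0.0784, 0.0693]
tcp_rot: [-0.697, 0.717, -0.0, 0.0]
force: [-6.9, 0.2, 8.7]
opening: 0.695
grip_force: 41.1
```

carry_out --pt "1 0 0 -0.001 0" --pt "1 0 0 -0.001 0" --pt "1 0 0 -0.001 0" --pt "1 0 0 -0.001 0" --pt "1 0 0 -0.001 0"

```text
time_s: 9.4
tool_pos: [0.4431, 0.0786, 0.0686]
tcp_rot: [-0.697, 0.717, -0.0, -0.0]
force: [0.3, 0.0, 0.2]
opening: 0.996
grip_force: 0.0
```

carry_out --pt "1 0 0 -0.01 0" --pt "1 0 0 -0.04 0" --pt "1 0 0 -0.08 0" --pt "1 0 0 -0.12 0" --pt "1 0 0 -0.16 0"

```text
time_s: 9.9
tool_pos: [0.443, 0.0783, 0.2313]
tcp_rot: [-0.697, 0.717, -0.0, 0.0]
force: [1.5, -0.1, 0.1]
opening: 0.996
grip_force: 0.0
```

Run:
```python
from h import *
LP['red']=(.442,.0755)
lanterns('wrist',['red'])
lanterns('scene',['red','blue','grey'])
go(.53,.31,.25,-85)
```

```text
wrist red 421 c 442.2 78.1 size 52.3 68.8 lx yaw -93.0 bgr [ 99. 110. 111.]
scene red 176 c 442.8 94.1 size 71.3 71.5 lx yaw -94.9 bgr [85.  84.  79.5]
scene blue 416 c 550.5 391.4 size 48.1 60.8 lx yaw -107.7 bgr [193. 116.  61.]
scene grey 370 c 561.7 259.8 size 47.2 62.6 lx yaw -82.4 bgr [183.  184.5 180. ]
t10.0 at [0.4452 0.0788 0.2362] yaw -91.7 q6 -0.66 open 1.001 shift [-0.2336 -0.0783 -0.0122] turn -6.7 F [-0.6  0.3 -0.2]
```

carry_out --pt "1 -0.1835 -0.1126 0 -8.3" --pt "1 -0.1835 -0.1126 0 -8.3" --pt "1 -0.1835 -0.1126 0 -8.3" --pt "1 -0.1835 -0.1126 0 -8.3" --pt "1 -0.1835 -0.1126 0 -8.3"

```text
time_s: 10.5
tool_pos: [0.562, 0.2619, 0.2265]
tcp_rot: [0.748, -0.664, -0.0, 0.002]
force: [-0.3, -1.0, -1.1]
opening: 1.003
grip_force: 0.0
```

Run:
```python
from h import *
_,_,o=lanterns('wrist',['grey','blue'])
x,y,a=o['grey'];go(x,y,.05,a)
```

```text
wrist grey 3049 c 561.4 258.5 size 46.3 60.0 lx yaw -84.0 bgr [144. 142. 138.]
wrist blue 2444 c 550.6 390.3 size 48.1 60.6 lx yaw -104.3 bgr [153.  97.  52.]
t10.6 at [0.5621 0.2621 0.2263] yaw -83.2 q6 -0.64 open 1.002 shift [0.0031 0.0007 0.1763] turn 0.8 F [-1.7 -0.9 -1.2]
```

carry_out --pt "1 0.003 0.0007 0.04 0.8" --pt "1 0.003 0.0007 0.08 0.8" --pt "1 0.003 0.0007 0.12 0.8" --pt "1 0.003 0.0007 0.16 0.8" --pt "1 0.003 0.0007 0.178 0.8"

```text
time_s: 11.05
tool_pos: [0.5587, 0.2544, 0.0466]
tcp_rot: [0.742, -0.67, -0.001, 0.003]
force: [0.3, -0.5, -0.8]
opening: 0.999
grip_force: 0.0
```

carry_out --pt "0.3 0 0 0 0" --pt "0.3 0 0 0 0" --pt "0.3 0 0 0 0" --pt "0.3 0 0 0 0" --pt "0.3 0 0 0 0"

```text
time_s: 11.55
tool_pos: [0.5611, 0.2563, 0.0524]
tcp_rot: [0.742, -0.67, 0.0, -0.001]
force: [-0.5, 0.7, 1.4]
opening: 0.694
grip_force: 40.4
```

carry_out --pt "0.3 0 0 0 0" --pt "0.3 0 0 0 0" --pt "0.3 0 0 -0.002 0" --pt "0.3 0 0 -0.005 0" --pt "0.3 0 0 -0.01 0"

```text
time_s: 12.05
tool_pos: [0.56, 0.2552, 0.0598]
tcp_rot: [0.742, -0.67, -0.0, 0.001]
force: [0.7, 0.0, -2.7]
opening: 0.693
grip_force: 39.8
```

carry_out --pt "0.3 0 0 -0.04 0" --pt "0.3 0 0 -0.08 0" --pt "0.3 0 0 -0.12 0" --pt "0.3 0 0 -0.15 0" --pt "0.3 0 0 -0.15 0"

```text
time_s: 12.55
tool_pos: [0.5624, 0.2562, 0.2172]
tcp_rot: [0.742, -0.67, 0.002, -0.004]
force: [-0.6, -0.2, -1.7]
opening: 0.691
grip_force: 39.9
```

```bash
cat >> h.py <<'E'
def held():
    s=r.sense();im,W=cloud('wrist');P=W-s['tool_pos']
    from scipy.spatial.transform import Rotation as R
    Q=P@R.from_quat(s['tcp_rot']).as_matrix()   # tool coords
    k=(abs(Q[...,0])<.05)&(abs(Q[...,1])<.026)&(Q[...,2]>-.02)&(Q[...,2]<.004)
    S=Q[k];print('held',len(S))
    for a in (-.02,-.01,0,.01,.02):
        T=S[abs(S[:,1]-a)<.003]
        if len(T)>5: print(' ty',a,'x %.4f %.4f mid %.4f'%(*np.percentile(T[:,0],[1,99]),np.percentile(T[:,0],[1,99]).mean()),'ztop %.4f'%np.percentile(T[:,2],5))
E
python3 - <<'E'
from h import *
held();go(.4413,.0271,.235,-91.6)
E
```

```text
held 12015
 ty -0.02 x -0.0249 0.0203 mid -0.0023 ztop -0.0077
 ty -0.01 x -0.0246 0.0204 mid -0.0021 ztop -0.0137
 ty 0 x -0.0166 0.0205 mid 0.0019 ztop -0.0141
 ty 0.01 x -0.0245 0.0205 mid -0.0020 ztop -0.0137
 ty 0.02 x -0.0245 0.0206 mid -0.0019 ztop -0.0077
t12.6 at [0.5613 0.2561 0.2136] yaw -84.1 q6 -0.65 open 0.690 shift [ 0.2155  0.1427 -0.0225] turn 7.5 F [ 0.8  0.2 -4.4]
```

carry_out --pt "0.3 0.18 0.118 0 0" --pt "0.3 0.18 0.118 0 0" --pt "0.3 0.18 0.118 0 0" --pt "0.3 0.18 0.118 0 0" --pt "0.3 0.18 0.118 0 0"

```text
time_s: 13.1
tool_pos: [0.4595, 0.0616, 0.2099]
tcp_rot: [0.742, -0.671, -0.0, 0.001]
force: [0.9, -0.5, -3.1]
opening: 0.695
grip_force: 39.9
```

carry_out --pt "0.3 0.0377 0.0251 0 7.5" --pt "0.3 0.0377 0.0251 0 7.5" --pt "0.3 0.0377 0.0251 0.02 7.5" --pt "0.3 0.0377 0.0251 0.04 7.5" --pt "0.3 0.0377 0.0251 0.04 7.5"

```text
time_s: 13.6
tool_pos: [0.4387, 0.0245, 0.1666]
tcp_rot: [-0.697, 0.717, 0.002, -0.003]
force: [-0.5, 0.7, -3.5]
opening: 0.688
grip_force: 39.8
```

Run:
```python
from h import *
held();go(.4413,.0249,.0695,-91.6)
```

```text
held 12069
 ty -0.02 x -0.0247 0.0204 mid -0.0021 ztop -0.0077
 ty -0.01 x -0.0247 0.0204 mid -0.0021 ztop -0.0139
 ty 0 x -0.0166 0.0205 mid 0.0019 ztop -0.0141
 ty 0.01 x -0.0243 0.0205 mid -0.0019 ztop -0.0138
 ty 0.02 x -0.0246 0.0206 mid -0.0020 ztop -0.0078
t13.7 at [0.4396 0.0244 0.1688] yaw -91.6 q6 -0.55 open 0.693 shift [-0.0007 -0.0021  0.0993] turn -0.0 F [-0.9  0.3 -2.2]
```

carry_out --pt "0.3 -0.0005 -0.0018 0.03 0" --pt "0.3 -0.0005 -0.0018 0.06 0" --pt "0.3 -0.0005 -0.0018 0.085 0" --pt "0.3 -0.0005 -0.0018 0.094 0" --pt "0.3 -0.0005 -0.0018 0.095 0"

```text
time_s: 14.15
tool_pos: [0.4421, 0.0249, 0.0756]
tcp_rot: [-0.697, 0.717, 0.0, -0.001]
force: [0.3, -0.1, -1.9]
opening: 0.687
grip_force: 39.9
```

carry_out --pt "0.3 0 0 0.001 0" --pt "0.3 0 0 0.002 0" --pt "0.3 0 0 0.003 0" --pt "0.3 0 0 0.003 0" --pt "0.3 0 0 0.003 0"

```text
time_s: 14.65
tool_pos: [0.4424, 0.025, 0.0732]
tcp_rot: [-0.697, 0.717, -0.0, 0.0]
force: [0.2, 0.1, -2.4]
opening: 0.691
grip_force: 39.9
```

carry_out --pt "0.3 0 0 0.001 0" --pt "0.3 0 0 0.002 0" --pt "0.3 0 0 0.0025 0" --pt "0.3 0 0 0.003 0" --pt "0.3 0 0 0.003 0"

```text
time_s: 15.15
tool_pos: [0.4423, 0.0249, 0.0703]
tcp_rot: [-0.697, 0.717, -0.0, -0.0]
force: [-3.3, 0.3, 3.0]
opening: 0.693
grip_force: 40.5
```

carry_out --pt "0.3 0 0 0.0005 0" --pt "0.3 0 0 0.001 0" --pt "0.3 0 0 0.001 0" --pt "0.3 0 0 0.001 0" --pt "0.3 0 0 0.001 0"

```text
time_s: 15.65
tool_pos: [0.4423, 0.0249, 0.0703]
tcp_rot: [-0.697, 0.717, -0.0, -0.0]
force: [-8.7, 1.1, 9.5]
opening: 0.691
grip_force: 41.3
```

carry_out --pt "1 0 0 -0.001 0" --pt "1 0 0 -0.001 0" --pt "1 0 0 -0.001 0" --pt "1 0 0 -0.001 0" --pt "1 0 0 -0.001 0"

```text
time_s: 16.15
tool_pos: [0.4423, 0.025, 0.0697]
tcp_rot: [-0.697, 0.717, -0.0, -0.0]
force: [-0.0, 0.2, -0.2]
opening: 0.998
grip_force: 0.0
```

carry_out --pt "1 0 0 -0.01 0" --pt "1 0 0 -0.04 0" --pt "1 0 0 -0.08 0" --pt "1 0 0 -0.12 0" --pt "1 0 0 -0.16 0"

```text
time_s: 16.65
tool_pos: [0.4421, 0.0248, 0.2323]
tcp_rot: [-0.697, 0.717, -0.0, 0.0]
force: [0.6, 0.6, 0.3]
opening: 0.996
grip_force: 0.0
```

carry_out --pt "1 -0.184 -0.049 0 0" --pt "1 -0.184 -0.049 0 0" --pt "1 -0.184 -0.049 0 0" --pt "1 -0.184 -0.049 0 0" --pt "1 -0.184 -0.049 0 0"

```text
time_s: 17.15
tool_pos: [0.4967, 0.2111, 0.2286]
tcp_rot: [-0.698, 0.716, 0.0, -0.001]
force: [-0.8, -0.4, -1.3]
opening: 0.998
grip_force: 0.0
```

carry_out --pt "1 -0.184 -0.049 0 13.4" --pt "1 -0.184 -0.049 0 13.4" --pt "1 -0.184 -0.049 0 13.4" --pt "1 -0.184 -0.049 0 13.4" --pt "1 -0.184 -0.049 0 13.4"

```text
time_s: 17.65
tool_pos: [0.5507, 0.3933, 0.2263]
tcp_rot: [-0.609, 0.793, -0.0, -0.002]
force: [-0.8, -0.6, -1.4]
opening: 1.002
grip_force: 0.0
```

Run:
```python
from h import *
_,_,o=lanterns('wrist',['blue'])
x,y,a=o['blue'];go(x,y,.048,a)
LP.update(red=(.4425,.0755),grey=(.442,.027))
im,W,o=lanterns('top',['red','grey']);cv2.imwrite('pics/t2.png',im)
```

```text
wrist blue 3034 c 550.6 390.7 size 46.3 60.0 lx yaw -105.7 bgr [167. 102.  54.]
t17.7 at [0.5507 0.3915 0.2276] yaw -105.0 q6 -1.17 open 0.997 shift [ 1.000e-04 -4.000e-04  1.796e-01] turn 0.8 F [-0.5 -0.8 -0.3]
top red 106 c 439.8 76.4 size 63.3 99.2 lx yaw -178.1 bgr [ 96.5 114.  131.5]
top grey 97 c 439.4 45.8 size 60.9 84.7 lx yaw -2.2 bgr [119. 134. 152.]
```

carry_out --pt "1 0 0 0.04 0.8" --pt "1 0 0 0.08 0.8" --pt "1 0 0 0.12 0.8" --pt "1 0 0 0.16 0.8" --pt "1 0 0 0.181 0.8"

```text
time_s: 18.25
tool_pos: [0.5497, 0.3876, 0.0462]
tcp_rot: [-0.602, 0.798, -0.0, -0.002]
force: [-0.1, -0.5, -0.5]
opening: 1.004
grip_force: 0.0
```

carry_out --pt "0.3 0 0 0 0" --pt "0.3 0 0 0 0" --pt "0.3 0 0 0 0" --pt "0.3 0 0 0 0" --pt "0.3 0 0 0 0"

```text
time_s: 18.75
tool_pos: [0.5515, 0.3906, 0.0512]
tcp_rot: [-0.603, 0.798, 0.0, 0.002]
force: [-1.2, -0.4, 5.6]
opening: 0.689
grip_force: 41.6
```

carry_out --pt "0.3 0 0 0 0" --pt "0.3 0 0 0 0" --pt "0.3 0 0 -0.002 0" --pt "0.3 0 0 -0.005 0" --pt "0.3 0 0 -0.01 0"

```text
time_s: 19.25
tool_pos: [0.5503, 0.3896, 0.0579]
tcp_rot: [-0.603, 0.798, -0.0, -0.001]
force: [0.4, 0.4, -2.9]
opening: 0.695
grip_force: 40.8
```

carry_out --pt "0.3 0 0 -0.04 0" --pt "0.3 0 0 -0.08 0" --pt "0.3 0 0 -0.12 0" --pt "0.3 0 0 -0.15 0" --pt "0.3 0 0 -0.15 0"

```text
time_s: 19.75
tool_pos: [0.5524, 0.3908, 0.2157]
tcp_rot: [-0.603, 0.798, 0.0, 0.005]
force: [0.4, 0.4, -1.1]
opening: 0.695
grip_force: 40.9
```

Run:
```python
from h import *
held();go(.4407,-.0211,.212,-91.6)
```

```text
held 12334
 ty -0.02 x -0.0229 0.0222 mid -0.0003 ztop -0.0087
 ty -0.01 x -0.0228 0.0223 mid -0.0002 ztop -0.0149
 ty 0 x -0.0148 0.0223 mid 0.0037 ztop -0.0152
 ty 0.01 x -0.0227 0.0224 mid -0.0001 ztop -0.0148
 ty 0.02 x -0.0228 0.0224 mid -0.0002 ztop -0.0090
t19.8 at [0.5515 0.3906 0.212 ] yaw -105.8 q6 -1.19 open 0.687 shift [ 0.4263 -0.0058 -0.0019] turn -14.2 F [-0.5 -0.6 -3.2]
```

carry_out --pt "0.3 0.213 -0.003 0 0" --pt "0.3 0.213 -0.003 0 0" --pt "0.3 0.213 -0.003 0 0" --pt "0.3 0.213 -0.003 0 0" --pt "0.3 0.213 -0.003 0 0"

```text
time_s: 20.3
tool_pos: [0.4941, 0.1806, 0.208]
tcp_rot: [-0.602, 0.798, -0.0, -0.001]
force: [-0.4, 0.5, -1.6]
opening: 0.695
grip_force: 40.8
```

carry_out --pt "0.3 0.213 -0.003 0 -14.2" --pt "0.3 0.213 -0.003 0 -14.2" --pt "0.3 0.213 -0.003 0 -14.2" --pt "0.3 0.213 -0.003 0 -14.2" --pt "0.3 0.213 -0.003 0 -14.2"

```text
time_s: 20.8
tool_pos: [0.4387, -0.0245, 0.2081]
tcp_rot: [-0.696, 0.718, 0.0, -0.001]
force: [0.2, -0.1, -1.8]
opening: 0.69
grip_force: 40.8
```

carry_out --pt "0.3 0 0 0.02 0" --pt "0.3 0 0 0.04 0" --pt "0.3 0 0 0.04 0" --pt "0.3 0 0 0.04 0"

```text
time_s: 21.2
tool_pos: [0.4401, -0.0214, 0.1685]
tcp_rot: [-0.697, 0.717, 0.0, -0.001]
force: [0.6, -0.7, -1.8]
opening: 0.693
grip_force: 40.7
```

Run:
```python
from h import *
held();go(.4407,-.0212,.0695,-91.6)
```

```text
held 12360
 ty -0.02 x -0.0230 0.0222 mid -0.0004 ztop -0.0088
 ty -0.01 x -0.0229 0.0222 mid -0.0003 ztop -0.0149
 ty 0 x -0.0149 0.0222 mid 0.0037 ztop -0.0154
 ty 0.01 x -0.0228 0.0223 mid -0.0003 ztop -0.0150
 ty 0.02 x -0.0227 0.0223 mid -0.0002 ztop -0.0090
t21.2 at [ 0.4405 -0.0213  0.1694] yaw -91.6 q6 -0.44 open 0.693 shift [-0.0001 -0.0001  0.0999] turn -0.0 F [-0.2  0.7 -2. ]
```

carry_out --pt "0.3 0 0 0.03 0" --pt "0.3 0 0 0.06 0" --pt "0.3 0 0 0.085 0" --pt "0.3 0 0 0.096 0" --pt "0.3 0 0 0.096 0"

```text
time_s: 21.75
tool_pos: [0.4399, -0.0214, 0.0723]
tcp_rot: [-0.697, 0.717, 0.0, -0.001]
force: [0.1, 0.6, -1.6]
opening: 0.691
grip_force: 40.7
```

carry_out --pt "0.3 0 0 0.001 0" --pt "0.3 0 0 0.002 0" --pt "0.3 0 0 0.003 0" --pt "0.3 0 0 0.003 0" --pt "0.3 0 0 0.003 0"

```text
time_s: 22.25
tool_pos: [0.4404, -0.0214, 0.0702]
tcp_rot: [-0.697, 0.717, -0.0, 0.0]
force: [-0.1, -0.1, -2.7]
opening: 0.693
grip_force: 40.7
```

carry_out --pt "0.3 0 0 0.001 0" --pt "0.3 0 0 0.0015 0" --pt "0.3 0 0 0.0015 0" --pt "0.3 0 0 0.0015 0" --pt "0.3 0 0 0.0015 0"

```text
time_s: 22.75
tool_pos: [0.4405, -0.0215, 0.0692]
tcp_rot: [-0.697, 0.717, -0.0, 0.0]
force: [-3.5, 0.6, 6.1]
opening: 0.695
grip_force: 41.7
```

carry_out --pt "1 0 0 -0.001 0" --pt "1 0 0 -0.001 0" --pt "1 0 0 -0.001 0" --pt "1 0 0 -0.001 0" --pt "1 0 0 -0.001 0"

```text
time_s: 23.25
tool_pos: [0.4402, -0.0215, 0.0692]
tcp_rot: [-0.697, 0.717, -0.0, -0.0]
force: [0.3, 0.8, -0.5]
opening: 1.001
grip_force: 0.0
```

carry_out --pt "1 0 0 -0.04 0" --pt "1 0 0 -0.08 0" --pt "1 0 0 -0.12 0" --pt "1 0 0 -0.17 0" --pt "1 0 0 -0.22 0"

```text
time_s: 23.75
tool_pos: [0.4399, -0.0216, 0.2911]
tcp_rot: [-0.697, 0.717, -0.0, -0.0]
force: [1.2, 0.1, 0.6]
opening: 0.998
grip_force: 0.0
```

Run:
```python
from h import *
im,W=cloud('wrist');cv2.imwrite('pics/w3.png',im)
for nm,b in dict(trig=(.38,.49,-.25,-.08,.12,.18),tab=(.38,.49,-.3,-.2,.08,.12)).items():
    P=W[box(W,None,*b)]
    if len(P)>5:print(nm,len(P),rect(P),P.min(0).round(4),P.max(0).round(4))
P=W[box(W,None,.4,.47,-.25,-.08,.16,.18)]
h=np.histogram(P[:,1],np.arange(-.2,-.1,.003));print(dict(zip(h[1].round(3).tolist(),h[0].tolist())))
go(.4364,-.154,.28,-91.6)
```

```text
trig 1261 (array([ 436.5, -146. ]), array([41.3, 24.3]), 88.0) [ 0.4237 -0.167   0.1202] [ 0.4488 -0.1252  0.1731]
{-0.2: 0, -0.197: 0, -0.194: 0, -0.191: 0, -0.188: 0, -0.185: 0, -0.182: 0, -0.179: 0, -0.176: 0, -0.173: 0, -0.17: 0, -0.167: 8, -0.164: 228, -0.161: 0, -0.158: 0, -0.155: 0, -0.152: 0, -0.149: 0, -0.146: 0, -0.143: 0, -0.14: 0, -0.137: 43, -0.134: 161, -0.131: 165, -0.128: 157, -0.125: 0, -0.122: 0, -0.119: 0, -0.116: 0, -0.113: 0, -0.11: 0, -0.107: 0, -0.104: 0}
t23.8 at [ 0.4418 -0.0225  0.3005] yaw -91.7 q6 -0.44 open 1.001 shift [0.1316 0.0017 0.0205] turn -0.1 F [-2.6 -1.1  8. ]
```

View pics/w3.png

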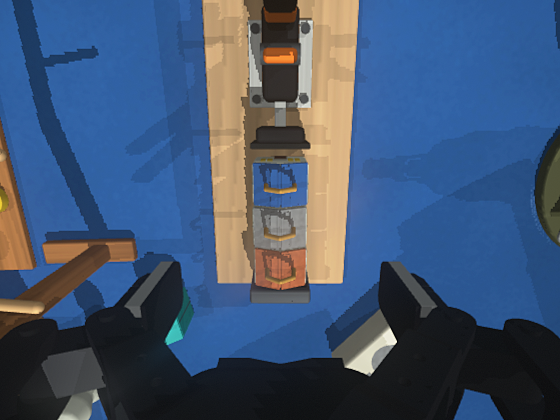

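carry_out --pt "1 0.139 0.001 0 0" --pt "1 0.139 0.001 0 0" --pt "1 0.139 0.001 0 0" --pt "1 0.139 0.001 0 0" --pt "1 0.139 0.001 0 0"

```text
time_s: 24.3
tool_pos: [0.4351, -0.1611, 0.289]
tcp_rot: [-0.696, 0.718, 0.0, -0.0]
force: [0.1, 1.0, -0.1]
opening: 0.999
grip_force: 0.0
```

carry_out --pt "1 0 0 0 42" --pt "1 0 0 0 42" --pt "1 0 0 0 42" --pt "1 0 0 0 42" --pt "1 0 0 0 42"

```text
time_s: 24.8
tool_pos: [0.4356, -0.159, 0.2894]
tcp_rot: [-0.392, 0.92, -0.0, 0.0]
force: [0.5, -0.5, 0.2]
opening: 1.0
grip_force: 0.0
```

carry_out --pt "1 0 0 0 42" --pt "1 0 0 0 42" --pt "1 0 0 0 42" --pt "1 0 0 0 42" --pt "1 0 0 0 42"

```text
time_s: 25.3
tool_pos: [0.4356, -0.159, 0.2893]
tcp_rot: [-0.036, 0.999, 0.0, 0.0]
force: [0.5, 0.0, -0.2]
opening: 1.001
grip_force: 0.0
```

carry_out --pt "1 0 0 0 6" --pt "1 0 0 0 6" --pt "1 0 0 0 6" --pt "1 0 0 0 6"

```text
time_s: 25.7
tool_pos: [0.4354, -0.1599, 0.2893]
tcp_rot: [0.013, 1.0, -0.0, 0.0]
force: [-0.3, 0.6, 0.2]
opening: 1.0
grip_force: 0.0
```

Run:
```python
from h import *
im,W=cloud('wrist')
P=W[box(W,None,.4,.47,-.19,-.08,.165,.18)];print(len(P),P.min(0).round(4),P.max(0).round(4))
h=np.histogram(P[:,1],np.arange(-.19,-.1,.003));print(dict(zip(h[1].round(3).tolist(),h[0].tolist())))
for lo,hi in ((-.19,-.15),(-.15,-.1)):
    Q=P[(P[:,1]>lo)&(P[:,1]<hi)]
    if len(Q):print(Q.min(0).round(4),Q.max(0).round(4))
go(.4364,-.1615,.150,178.4)
```

```text
839 [ 0.424  -0.1746  0.165 ] [ 0.4487 -0.1256  0.1758]
{-0.19: 0, -0.187: 0, -0.184: 0, -0.181: 0, -0.178: 0, -0.175: 83, -0.172: 119, -0.169: 121, -0.166: 119, -0.163: 1, -0.16: 0, -0.157: 0, -0.154: 0, -0.151: 0, -0.148: 0, -0.145: 0, -0.142: 0, -0.139: 0, -0.136: 137, -0.133: 107, -0.13: 107, -0.127: 45, -0.124: 0, -0.121: 0, -0.118: 0, -0.115: 0, -0.112: 0, -0.109: 0, -0.106: 0}
[ 0.424  -0.1746  0.165 ] [ 0.4481 -0.163   0.1758]
[ 0.4251 -0.1359  0.1651] [ 0.4487 -0.1256  0.1728]
t25.8 at [ 0.4354 -0.16    0.2893] yaw 178.5 q6 -1.68 open 0.998 shift [-0.0011 -0.0015  0.1393] turn 0.1 F [0.1 0.5 0.5]
```

carry_out --pt "1 -0.001 -0.002 0.03 0" --pt "1 -0.001 -0.002 0.06 0" --pt "1 -0.001 -0.002 0.09 0" --pt "1 -0.001 -0.002 0.12 0" --pt "1 -0.001 -0.002 0.139 0"

```text
time_s: 26.25
tool_pos: [0.4354, -0.1621, 0.1478]
tcp_rot: [0.014, 1.0, 0.0, -0.001]
force: [-0.3, -0.3, -0.7]
opening: 0.999
grip_force: 0.0
```

carry_out --pt "1 0 0 0 0" --pt "0.6 0 0 0 0" --pt "0.6 0 0 0 0" --pt "0.6 0 0 0 0" --pt "0.6 0 0 0 0" --grip_force 25

```text
time_s: 26.75
tool_pos: [0.4381, -0.1612, 0.1538]
tcp_rot: [0.013, 1.0, 0.001, 0.003]
force: [-0.2, 7.4, 6.4]
opening: 0.603
grip_force: 3.7
```

Run:
```python
from h import *
go(.4364,-.1621,.150,178.4);print(r.sense()['grip_force'])
```

```text
t26.8 at [ 0.4381 -0.1612  0.1538] yaw 178.5 q6 -1.68 open 0.603 shift [ 0.0017 -0.0009  0.0037] turn 0.1 F [-0.2  7.4  6.4]
3.6954769160365686
```

carry_out --pt "0.2 0 0 0 0" --pt "0.2 0 0 0 0" --pt "0.2 0 0 0 0" --pt "0.2 0 0 0 0" --pt "0.2 0 0 0 0"

```text
time_s: 27.25
tool_pos: [0.4388, -0.1621, 0.155]
tcp_rot: [0.014, 1.0, 0.0, 0.004]
force: [1.1, 1.9, 8.7]
opening: 0.314
grip_force: 25.7
```

carry_out --pt "0.2 0 0 0 0" --pt "0.2 0 0 0 0" --pt "0.2 0 0 0 0" --pt "0.2 0 0 0 0" --pt "0.2 0 0 0 0"

```text
time_s: 27.75
tool_pos: [0.4388, -0.1621, 0.155]
tcp_rot: [0.014, 1.0, 0.0, 0.004]
force: [1.4, 2.0, 8.2]
opening: 0.311
grip_force: 25.7
```

carry_out --pt "1 0 0 0 0" --pt "1 0 0 0 0" --pt "1 0 0 0 0" --pt "1 0 0 0 0" --pt "1 0 0 0 0"

```text
time_s: 28.25
tool_pos: [0.4362, -0.1628, 0.1507]
tcp_rot: [0.014, 1.0, -0.0, -0.0]
force: [-1.0, 1.6, -0.1]
opening: 0.997
grip_force: 0.0
```

carry_out --pt "1 0 0 0 0" --pt "1 0 0 0 0" --pt "1 0 0 0 0" --pt "1 0 0 0 0" --pt "1 0 0 0 0"

```text
time_s: 28.75
tool_pos: [0.4362, -0.1624, 0.1503]
tcp_rot: [0.014, 1.0, -0.0, -0.0]
force: [0.9, -0.6, 0.5]
opening: 0.999
grip_force: 0.0
```

```bash
cat >> h.py <<'E'
def clampstate():
    for c in ('top','scene'):
        im,W=cloud(c)
        M=W[box(W,None,.415,.46,-.1,.0,.06,.079)]
        h=np.histogram(M[:,1],np.arange(-.1,.0,.004));print(c,dict(zip((h[1]*1000).round().astype(int).tolist(),h[0].tolist())))
    return im
E
python3 - <<'E'
from h import *
clampstate();go(.4364,-.1621,.150,178.4)
E
```

```text
top {-100: 0, -96: 0, -92: 0, -88: 0, -84: 0, -80: 0, -76: 0, -72: 0, -68: 11, -64: 13, -60: 15, -56: 11, -52: 13, -48: 16, -44: 5, -40: 5, -36: 2, -32: 4, -28: 6, -24: 0, -20: 0, -16: 0, -12: 0, -8: 0}
scene {-100: 0, -96: 0, -92: 0, -88: 0, -84: 0, -80: 0, -76: 0, -72: 0, -68: 0, -64: 13, -60: 12, -56: 15, -52: 11, -48: 16, -44: 4, -40: 7, -36: 5, -32: 2, -28: 4, -24: 2, -20: 2, -16: 6, -12: 9, -8: 5}
t28.9 at [ 0.4362 -0.1624  0.1504] yaw 178.4 q6 -1.68 open 0.997 shift [-0.0002  0.0003  0.0004] turn -0.0 F [-0.3 -0.8 -0.1]
```

carry_out --pt "0.2 0 0 0 0" --pt "0.2 0 0 0 0" --pt "0.2 0 0 0 0" --pt "0.2 0 0 0 0" --pt "0.2 0 0 0 0"

```text
time_s: 29.35
tool_pos: [0.4379, -0.1615, 0.1529]
tcp_rot: [0.014, 1.0, 0.001, 0.003]
force: [0.1, 4.5, 9.8]
opening: 0.33
grip_force: 25.4
```

carry_out --pt "0.2 0 0 0 0" --pt "0.2 0 0 0 0" --pt "0.2 0 0 0 0" --pt "0.2 0 0 0 0" --pt "0.2 0 0 0 0"

```text
time_s: 29.85
tool_pos: [0.4379, -0.1617, 0.153]
tcp_rot: [0.014, 1.0, 0.0, 0.003]
force: [0.8, 4.3, 10.1]
opening: 0.32
grip_force: 25.4
```

carry_out --pt "1 0 0 0 0" --pt "1 0 0 0 0" --pt "1 0 0 0 0" --pt "1 0 0 0 0" --pt "1 0 0 0 0"

```text
time_s: 30.35
tool_pos: [0.4361, -0.1628, 0.1504]
tcp_rot: [0.014, 1.0, -0.0, -0.0]
force: [0.0, 0.5, 0.3]
opening: 1.005
grip_force: 0.0
```

carry_out --pt "1 0 0 0 0" --pt "1 0 0 0 0" --pt "1 0 0 0 0" --pt "1 0 0 0 0" --pt "1 0 0 0 0"

```text
time_s: 30.85
tool_pos: [0.4362, -0.1624, 0.1504]
tcp_rot: [0.014, 1.0, -0.0, 0.0]
force: [0.3, 0.4, 0.5]
opening: 0.999
grip_force: 0.0
```

Run:
```python
from h import *
im=clampstate();cv2.imwrite('pics/s3.png',cv2.resize(im[130:290,200:400],(800,640))[:600])
```

```text
top {-100: 0, -96: 0, -92: 0, -88: 0, -84: 0, -80: 0, -76: 0, -72: 0, -68: 0, -64: 0, -60: 9, -56: 15, -52: 10, -48: 14, -44: 18, -40: 5, -36: 2, -32: 2, -28: 7, -24: 0, -20: 0, -16: 0, -12: 0, -8: 0}
scene {-100: 0, -96: 0, -92: 0, -88: 0, -84: 0, -80: 0, -76: 0, -72: 0, -68: 0, -64: 0, -60: 0, -56: 9, -52: 19, -48: 11, -44: 14, -40: 6, -36: 7, -32: 5, -28: 3, -24: 4, -20: 2, -16: 7, -12: 5, -8: 6}
```

View pics/s3.png

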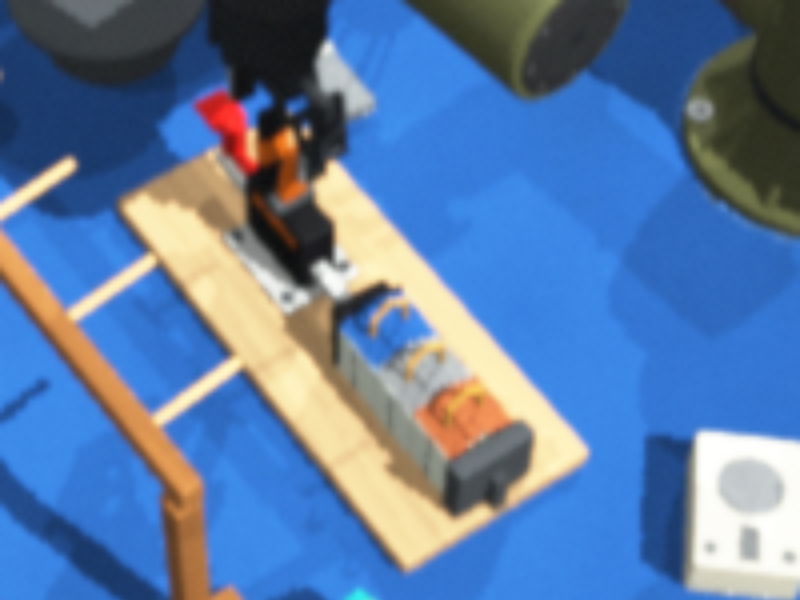

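carry_out --pt "0.2 0 0 0 0" --pt "0.2 0 0 0 0" --pt "0.2 0 0 0 0" --pt "0.2 0 0 0 0" --pt "0.2 0 0 0 0"

```text
time_s: 31.45
tool_pos: [0.4376, -0.1589, 0.1524]
tcp_rot: [0.013, 1.0, 0.003, 0.002]
force: [-4.0, 20.3, 14.1]
opening: 0.388
grip_force: 23.7
```

carry_out --pt "0.2 0 0 0 0" --pt "0.2 0 0 0 0" --pt "0.2 0 0 0 0" --pt "0.2 0 0 0 0" --pt "0.2 0 0 0 0"

```text
time_s: 31.95
tool_pos: [0.4376, -0.159, 0.1524]
tcp_rot: [0.013, 1.0, 0.003, 0.002]
force: [-4.0, 19.6, 14.3]
opening: 0.392
grip_force: 23.8
```

carry_out --pt "1 0 0 0 0" --pt "1 0 0 0 0" --pt "1 0 0 0 0" --pt "1 0 0 0 0" --pt "1 0 0 0 0"

```text
time_s: 32.45
tool_pos: [0.4361, -0.1629, 0.1505]
tcp_rot: [0.015, 1.0, -0.0, -0.0]
force: [-0.2, 0.2, -0.9]
opening: 1.001
grip_force: 0.0
```

carry_out --pt "1 0 0 0 0" --pt "1 0 0 0 0" --pt "1 0 0 0 0" --pt "1 0 0 0 0" --pt "1 0 0 0 0"

```text
time_s: 32.95
tool_pos: [0.4362, -0.1624, 0.1504]
tcp_rot: [0.014, 1.0, -0.0, 0.0]
force: [0.6, 0.1, -0.0]
opening: 1.002
grip_force: 0.0
```

Run:
```python
from h import *
im=clampstate()
```

```text
top {-100: 0, -96: 0, -92: 0, -88: 0, -84: 0, -80: 0, -76: 0, -72: 0, -68: 0, -64: 0, -60: 0, -56: 10, -52: 10, -48: 15, -44: 18, -40: 4, -36: 3, -32: 2, -28: 3, -24: 0, -20: 0, -16: 0, -12: 0, -8: 0}
scene {-100: 1, -96: 0, -92: 0, -88: 0, -84: 0, -80: 0, -76: 0, -72: 0, -68: 0, -64: 0, -60: 0, -56: 3, -52: 16, -48: 8, -44: 16, -40: 6, -36: 5, -32: 4, -28: 2, -24: 3, -20: 4, -16: 4, -12: 5, -8: 9}
```

carry_out --pt "0.2 0 0 0 0" --pt "0.2 0 0 0 0" --pt "0.2 0 0 0 0" --pt "0.2 0 0 0 0" --pt "0.2 0 0 0 0" --grip_force 30

```text
time_s: 33.55
tool_pos: [0.4385, -0.1592, 0.1551]
tcp_rot: [0.013, 1.0, 0.003, 0.004]
force: [-6.7, 22.0, 23.0]
opening: 0.385
grip_force: 28.1
```

carry_out --pt "0.2 0 0 0 0" --pt "0.2 0 0 0 0" --pt "0.2 0 0 0 0" --pt "0.2 0 0 0 0" --pt "0.2 0 0 0 0"

```text
time_s: 34.05
tool_pos: [0.4385, -0.1593, 0.1551]
tcp_rot: [0.013, 1.0, 0.003, 0.004]
force: [-6.5, 21.2, 23.5]
opening: 0.381
grip_force: 28.1
```

carry_out --pt "1 0 0 0 0" --pt "1 0 0 0 0" --pt "1 0 0 0 0" --pt "1 0 0 0 0" --pt "1 0 0 0 0"

```text
time_s: 34.55
tool_pos: [0.436, -0.1628, 0.1502]
tcp_rot: [0.014, 1.0, -0.0, -0.0]
force: [-0.5, 0.7, 0.9]
opening: 0.997
grip_force: 0.0
```

carry_out --pt "1 0 0 0 0" --pt "1 0 0 0 0" --pt "1 0 0 0 0" --pt "1 0 0 0 0" --pt "1 0 0 0 0"

```text
time_s: 35.05
tool_pos: [0.4362, -0.1624, 0.1504]
tcp_rot: [0.014, 1.0, -0.0, 0.0]
force: [0.0, -1.2, -0.3]
opening: 1.0
grip_force: 0.0
```

Run:
```python
from h import *
im=clampstate()
```

```text
top {-100: 0, -96: 0, -92: 0, -88: 0, -84: 0, -80: 0, -76: 0, -72: 0, -68: 0, -64: 0, -60: 9, -56: 16, -52: 11, -48: 14, -44: 17, -40: 4, -36: 3, -32: 2, -28: 4, -24: 0, -20: 0, -16: 0, -12: 0, -8: 0}
scene {-100: 0, -96: 0, -92: 0, -88: 0, -84: 0, -80: 0, -76: 0, -72: 0, -68: 0, -64: 0, -60: 0, -56: 7, -52: 14, -48: 12, -44: 19, -40: 3, -36: 5, -32: 3, -28: 7, -24: 4, -20: 2, -16: 5, -12: 3, -8: 5}
```

Run:
```python
from h import *
for c in ('top','scene'):
    d0=np.load(f'pics/{c}0.npy');_,A=cloud(c,0,d0);im,B=cloud(c)
    for W in (A,B):
        P=W[box(W,None,.418,.446,-.262,-.222,.08,.125)];print(c,len(P),np.median(P,0).round(4),np.percentile(P[:,2],[5,95]).round(4))
    J=B[box(B,None,.42,.46,.08,.13,.074,.09)];print('fixed jaw top y',J[:,1].min().round(4),J[:,1].max().round(4))
cv2.imwrite('pics/s4.png',cv2.resize(im[190:260,260:345],(800,600),interpolation=cv2.INTER_CUBIC))
```

```text
top 113 [ 0.4324 -0.2416  0.0987] [0.0935 0.1034]
top 86 [ 0.4291 -0.2427  0.1011] [0.0941 0.1056]
fixed jaw top y 0.1102 0.117
scene 84 [ 0.4325 -0.2394  0.0979] [0.0928 0.1027]
scene 80 [ 0.4327 -0.2393  0.1006] [0.0954 0.1053]
fixed jaw top y 0.0801 0.1241
```

View pics/s4.png

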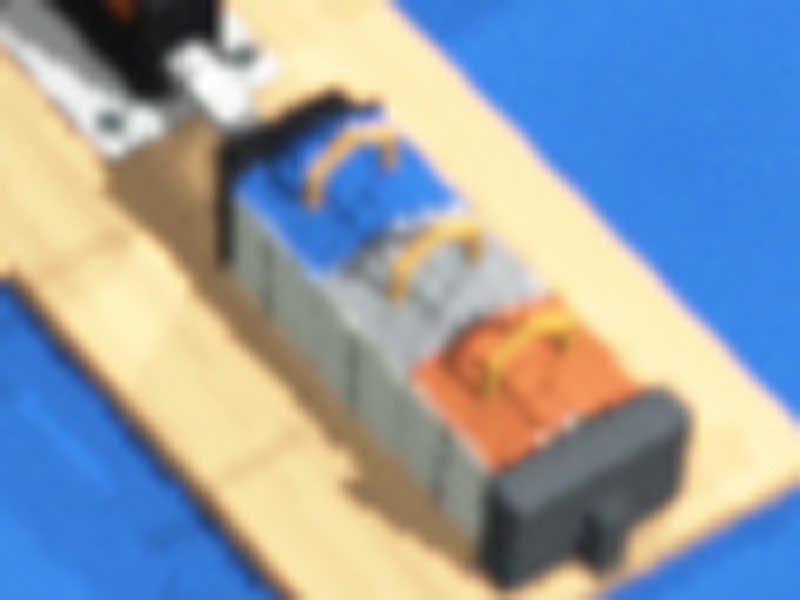

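carry_out --pt "1 0 0 -0.03 0" --pt "1 0 0 -0.06 0" --pt "1 0 0 -0.09 0" --pt "1 0 0 -0.12 0" --pt "1 0 0 -0.14 0"

```text
time_s: 35.75
tool_pos: [0.4365, -0.1626, 0.2929]
tcp_rot: [0.014, 1.0, -0.0, 0.001]
force: [0.1, -1.4, 0.2]
opening: 0.998
grip_force: 0.0
```

carry_out --pt "0 0.0025 -0.04 0 0" --pt "0 0.0025 -0.083 0 0" --pt "0 0.0025 -0.083 0 0" --pt "0 0.0025 -0.083 0.03 0" --pt "0 0.0025 -0.083 0.06 0"

```text
time_s: 36.25
tool_pos: [0.4316, -0.2456, 0.2301]
tcp_rot: [0.015, 1.0, -0.0, 0.001]
force: [0.9, 0.2, -0.2]
opening: 0.141
grip_force: 0.0
```

carry_out --pt "0 0 0 0 0" --pt "0 0 0 0 0" --pt "0 0 0 0 0" --pt "0 0 0 0 0" --pt "0 0 0 0 0"

```text
time_s: 36.75
tool_pos: [0.4318, -0.2453, 0.2316]
tcp_rot: [0.014, 1.0, -0.0, 0.001]
force: [0.8, 0.2, 0.2]
opening: -0.001
grip_force: 0.0
```

carry_out --pt "0 0 0 0 0" --pt "0 0 0 0 0" --pt "0 0 0 0 0" --pt "0 0 0 0 0" --pt "0 0 0 0 0"

```text
time_s: 37.25
tool_pos: [0.4313, -0.2453, 0.2303]
tcp_rot: [0.014, 1.0, -0.0, -0.0]
force: [-0.8, 1.3, -0.7]
opening: 0.0
grip_force: 0.0
```

carry_out --pt "0 0 0 0 0" --pt "0 0 0 0 0" --pt "0 0 0 0 0" --pt "0 0 0 0 0" --pt "0 0 0 0 0"

```text
time_s: 37.75
tool_pos: [0.4314, -0.2452, 0.2303]
tcp_rot: [0.014, 1.0, -0.0, -0.0]
force: [-0.2, 0.1, 0.5]
opening: -0.002
grip_force: 0.0
```

carry_out --pt "0 0 0 0 0" --pt "0 0 0 0 0" --pt "0 0 0 0 0" --pt "0 0 0 0 0" --pt "0 0 0 0 0"

```text
time_s: 38.25
tool_pos: [0.4314, -0.2453, 0.2304]
tcp_rot: [0.014, 1.0, -0.0, 0.0]
force: [-0.6, 0.5, -0.6]
opening: 0.004
grip_force: 0.0
```

carry_out --pt "0 0 0 0 0" --pt "0 0 0 0 0" --pt "0 0 0 0 0" --pt "0 0 0 0 0" --pt "0 0 0 0 0"

```text
time_s: 38.75
tool_pos: [0.4314, -0.2452, 0.2304]
tcp_rot: [0.014, 1.0, -0.0, 0.0]
force: [0.2, -0.8, 0.3]
opening: -0.002
grip_force: 0.0
```

carry_out --pt "0 0 0 0 0" --pt "0 0 0 0 0" --pt "0 0 0 0 0" --pt "0 0 0 0 0" --pt "0 0 0 0 0"

```text
time_s: 39.25
tool_pos: [0.4314, -0.2453, 0.2304]
tcp_rot: [0.014, 1.0, -0.0, 0.0]
force: [0.5, -0.4, -0.7]
opening: 0.001
grip_force: 0.0
```

carry_out --pt "0 0 0 0 0" --pt "0 0 0 0 0" --pt "0 0 0 0 0" --pt "0 0 0 0 0" --pt "0 0 0 0 0"

```text
time_s: 39.75
tool_pos: [0.4314, -0.2452, 0.2303]
tcp_rot: [0.014, 1.0, -0.0, 0.0]
force: [-0.9, -0.5, 0.7]
opening: -0.002
grip_force: 0.0
```

Run:
```python
from h import *
im=clampstate();go(.4337,-.2445,.117,178.4)
```

```text
top {-100: 0, -96: 0, -92: 0, -88: 0, -84: 0, -80: 0, -76: 0, -72: 0, -68: 0, -64: 0, -60: 0, -56: 0, -52: 0, -48: 0, -44: 0, -40: 0, -36: 0, -32: 0, -28: 0, -24: 0, -20: 0, -16: 0, -12: 0, -8: 0}
scene {-100: 1, -96: 0, -92: 0, -88: 0, -84: 0, -80: 0, -76: 0, -72: 0, -68: 0, -64: 0, -60: 0, -56: 8, -52: 14, -48: 14, -44: 16, -40: 7, -36: 11, -32: 2, -28: 5, -24: 6, -20: 2, -16: 2, -12: 7, -8: 7}
t39.9 at [ 0.4314 -0.2453  0.2304] yaw 178.4 q6 -1.49 open 0.001 shift [-0.0023  0.0008  0.1134] turn -0.0 F [ 0.2  0.1 -0.2]
```

carry_out --pt "0 -0.002 0.001 0.03 0" --pt "0 -0.002 0.001 0.06 0" --pt "0 -0.002 0.001 0.085 0" --pt "0 -0.002 0.001 0.1 0" --pt "0 -0.002 0.001 0.105 0"

```text
time_s: 40.35
tool_pos: [0.4327, -0.2442, 0.1238]
tcp_rot: [0.014, 1.0, 0.0, -0.001]
force: [-0.2, -0.5, 0.0]
opening: 0.0
grip_force: 0.0
```

carry_out --pt "0 0 0 0.004 0" --pt "0 0 0 0.008 0" --pt "0 0 0 0.012 0" --pt "0 0 0 0.016 0" --pt "0 0 0 0.018 0"

```text
time_s: 40.85
tool_pos: [0.4343, -0.2465, 0.1105]
tcp_rot: [0.014, 1.0, -0.003, 0.002]
force: [-2.7, -6.0, 10.9]
opening: 0.0
grip_force: 5.6
```

carry_out --pt "0 0 0 0.002 0" --pt "0 0 0 0.004 0" --pt "0 0 0 0.006 0" --pt "0 0 0 0.007 0" --pt "0 0 0 0.007 0"

```text
time_s: 41.35
tool_pos: [0.4345, -0.2479, 0.1071]
tcp_rot: [0.014, 1.0, -0.004, 0.003]
force: [-8.4, -6.3, 22.0]
opening: -0.001
grip_force: 11.4
```

Run:
```python
from h import *
im=clampstate();go(.4337,-.2445,.098,178.4)
```

```text
top {-100: 0, -96: 0, -92: 0, -88: 0, -84: 0, -80: 0, -76: 0, -72: 0, -68: 0, -64: 0, -60: 0, -56: 0, -52: 0, -48: 0, -44: 0, -40: 0, -36: 0, -32: 0, -28: 0, -24: 0, -20: 0, -16: 0, -12: 0, -8: 0}
scene {-100: 1, -96: 0, -92: 0, -88: 0, -84: 0, -80: 0, -76: 0, -72: 0, -68: 0, -64: 0, -60: 1, -56: 9, -52: 12, -48: 11, -44: 17, -40: 5, -36: 6, -32: 3, -28: 4, -24: 2, -20: 3, -16: 3, -12: 5, -8: 7}
t41.5 at [ 0.4345 -0.2479  0.1071] yaw 178.4 q6 -1.49 open 0.000 shift [0.001  0.0035 0.0091] turn -0.0 F [-8.  -5.5 22.3]
```

Run:
```python
from h import *
im,_=vision.read_camera('scene');cv2.imwrite('pics/s5.png',cv2.resize(im[110:215,200:340],(800,600),interpolation=cv2.INTER_CUBIC))
s=r.sense();print(s['force'],s['moment'],s['joint_positions'],s['joint_efforts'])
```

```text
[-8.40913467 -6.05188234 21.44518038] [-1.95736284  2.76904331  0.08643645] [-0.10902301 -0.21288009 -0.40702359  0.00819246 -1.37035898 -1.49204651] [  4.45965797 -13.67005616  25.41516781   0.63107148   2.54698299
  -0.04314701]
```

View pics/s5.png

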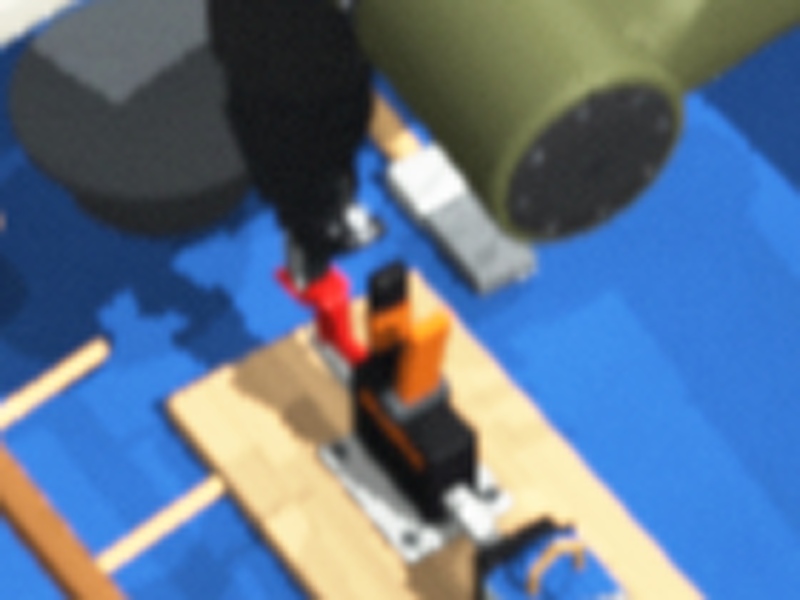

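carry_out --pt "0 0 -0.002 0.001 0" --pt "0 0 -0.003 0.002 0" --pt "0 0 -0.004 0.003 0" --pt "0 0 -0.004 0.004 0" --pt "0 0 -0.004 0.005 0"

```text
time_s: 42.0
tool_pos: [0.4343, -0.2508, 0.0996]
tcp_rot: [0.014, 1.0, -0.003, 0.002]
force: [-3.4, -5.4, 13.7]
opening: -0.001
grip_force: 7.0
```

Run:
```python
from h import *
im=clampstate();go(.4337,-.2445,.098,178.4)
```

```text
top {-100: 0, -96: 0, -92: 0, -88: 0, -84: 0, -80: 0, -76: 0, -72: 0, -68: 0, -64: 0, -60: 0, -56: 0, -52: 0, -48: 0, -44: 0, -40: 0, -36: 0, -32: 0, -28: 0, -24: 0, -20: 0, -16: 0, -12: 0, -8: 0}
scene {-100: 0, -96: 0, -92: 0, -88: 3, -84: 11, -80: 12, -76: 14, -72: 18, -68: 25, -64: 18, -60: 0, -56: 0, -52: 0, -48: 0, -44: 0, -40: 1, -36: 6, -32: 4, -28: 5, -24: 4, -20: 4, -16: 4, -12: 8, -8: 4}
t42.1 at [ 0.4343 -0.2509  0.0995] yaw 178.4 q6 -1.48 open 0.001 shift [0.0008 0.0064 0.0015] turn -0.0 F [-4.5 -6.  12.7]
```

carry_out --pt "0 0 0 0.001 0" --pt "0 0 0 0.002 0" --pt "0 0 0 0.003 0" --pt "0 0 0 0.003 0" --pt "0 0 0 0.003 0"

```text
time_s: 42.6
tool_pos: [0.4345, -0.2512, 0.0984]
tcp_rot: [0.014, 1.0, -0.004, 0.003]
force: [-6.3, -3.3, 20.2]
opening: -0.001
grip_force: 10.2
```

carry_out --pt "0 0 0 0 0" --pt "0 0 0 0 0" --pt "0 0 0 0 0" --pt "0 0 0 0 0" --pt "0 0 0 0 0"

```text
time_s: 43.1
tool_pos: [0.4345, -0.2512, 0.0984]
tcp_rot: [0.014, 1.0, -0.004, 0.003]
force: [-7.6, -2.6, 19.6]
opening: 0.001
grip_force: 10.2
```

carry_out --pt "0 0 0 -0.005 0" --pt "0 0 0 -0.015 0" --pt "0 0 0 -0.05 0" --pt "0 0 0 -0.1 0" --pt "0 0 0 -0.15 0"

```text
time_s: 43.6
tool_pos: [0.4329, -0.2482, 0.2441]
tcp_rot: [0.014, 1.0, -0.0, -0.0]
force: [1.0, 0.1, 0.4]
opening: 0.005
grip_force: 0.0
```

Run:
```python
from h import *
im=clampstate();go(.4407,-.02,.245,-91.6)
```

```text
top {-100: 0, -96: 0, -92: 0, -88: 0, -84: 0, -80: 0, -76: 0, -72: 0, -68: 0, -64: 0, -60: 0, -56: 0, -52: 0, -48: 0, -44: 0, -40: 0, -36: 0, -32: 0, -28: 0, -24: 0, -20: 0, -16: 0, -12: 0, -8: 0}
scene {-100: 0, -96: 0, -92: 0, -88: 4, -84: 16, -80: 11, -76: 11, -72: 15, -68: 27, -64: 25, -60: 0, -56: 0, -52: 0, -48: 0, -44: 0, -40: 3, -36: 5, -32: 6, -28: 2, -24: 2, -20: 3, -16: 5, -12: 7, -8: 7}
t43.7 at [ 0.4353 -0.2497  0.2513] yaw 178.3 q6 -1.48 open -0.000 shift [0.0013 0.2298 0.0051] turn -90.1 F [ 0.9 -0.1 -0.1]
```

carry_out --pt "1 0.001 0.23 -0.03 0" --pt "1 0.001 0.23 -0.03 0" --pt "1 0.001 0.23 -0.03 0" --pt "1 0.001 0.23 -0.03 0" --pt "1 0.001 0.23 -0.03 0"

```text
time_s: 44.2
tool_pos: [0.4387, -0.0157, 0.2733]
tcp_rot: [0.013, 1.0, 0.001, 0.001]
force: [0.5, -0.2, 0.1]
opening: 0.846
grip_force: 0.0
```

carry_out --pt "1 0 0 0 -42" --pt "1 0 0 0 -42" --pt "1 0 0 0 -42" --pt "1 0 0 0 -42" --pt "1 0 0 0 -42"

```text
time_s: 44.7
tool_pos: [0.4389, -0.0182, 0.2726]
tcp_rot: [-0.348, 0.938, 0.0, 0.0]
force: [0.5, 0.3, 0.7]
opening: 1.005
grip_force: 0.0
```

carry_out --pt "1 0 0 0 -42" --pt "1 0 0 0 -42" --pt "1 0 0 0 -42" --pt "1 0 0 0 -42" --pt "1 0 0 0 -42"

```text
time_s: 45.2
tool_pos: [0.4389, -0.0183, 0.2726]
tcp_rot: [-0.661, 0.751, -0.0, 0.0]
force: [0.4, -1.4, 0.6]
opening: 0.998
grip_force: 0.0
```

carry_out --pt "1 0 0 0 -6" --pt "1 0 0 0 -6" --pt "1 0 0 0 -6"

```text
time_s: 45.5
tool_pos: [0.4389, -0.0183, 0.2725]
tcp_rot: [-0.696, 0.718, -0.0, 0.0]
force: [0.1, -0.3, 0.2]
opening: 1.004
grip_force: 0.0
```

```bash
cat >> h.py <<'E'
def row():
    im,W=cloud('wrist')
    k=box(W,None,.38,.5,-.06,.098,.06,.088)
    b=im[...,0].astype(int);g=im[...,1].astype(int);rr=im[...,2].astype(int)
    for n,m in dict(blue=(b>rr+45),red=(rr>b+45)&(rr>g+30),grey=(abs(rr-b)<25)&(abs(rr-g)<25)&(rr>70)).items():
        kk=k&m&(W[...,2]>.07)&(W[...,2]<.088);P=W[kk]
        if len(P)>30: 
            q=np.percentile(P[:,:2],[3,97],axis=0);print(n,len(P),rect(P),q.round(4).tolist(),'zmax %.4f'%np.percentile(P[:,2],98))
    P=W[box(W,None,.38,.5,-.06,.096,.068,.088)];print('all',rect(P))
    return im
E
python3 - <<'E'
from h import *
im=row();cv2.imwrite('pics/w4.png',im);go(.4407,-.0144,.069,-91.6)
E
```

```text
blue 2181 (array([440.5, -14.7]), array([45.7, 57.1]), 88.7) [[0.4133, -0.0364], [0.4673, 0.0065]] zmax 0.0846
red 1695 (array([442.6,  76.2]), array([44.3, 57.2]), 88.9) [[0.4154, 0.0554], [0.4699, 0.0968]] zmax 0.0848
grey 2192 (array([442.2,  29.8]), array([134.7,  60.1]), 88.3) [[0.4143, -0.0264], [0.4704, 0.0527]] zmax 0.0847
all (array([441.9,  29.2]), array([134.3,  60.8]), 88.6)
t45.5 at [ 0.4389 -0.0183  0.2725] yaw -91.8 q6 -0.45 open 1.000 shift [-0.004  -0.0016  0.2035] turn -0.2 F [ 0.2 -1.1  0.1]
```

View pics/w4.png

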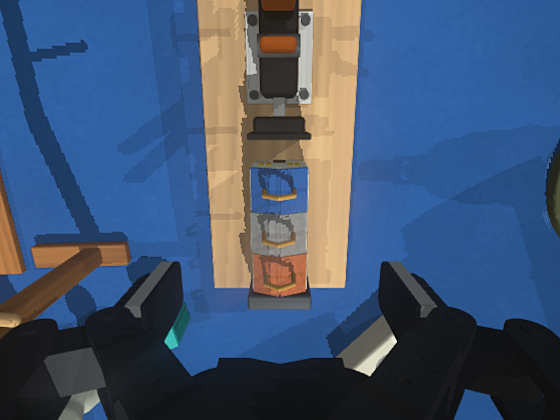

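carry_out --pt "1 -0.0036 -0.0016 0.05 0" --pt "1 -0.0036 -0.0016 0.1 0" --pt "1 -0.0036 -0.0016 0.15 0" --pt "1 -0.0036 -0.0016 0.19 0" --pt "1 -0.0036 -0.0016 0.2065 0"

```text
time_s: 46.05
tool_pos: [0.4381, -0.0153, 0.0612]
tcp_rot: [-0.696, 0.718, 0.002, -0.003]
force: [-1.0, -0.2, 0.5]
opening: 1.002
grip_force: 0.0
```

carry_out --pt "1 0 0 0 0" --pt "0.3 0 0 0 0" --pt "0.3 0 0 0 0" --pt "0.3 0 0 0 0" --pt "0.3 0 0 0 0" --grip_force 35

```text
time_s: 46.55
tool_pos: [0.4417, -0.0146, 0.068]
tcp_rot: [-0.697, 0.717, -0.001, 0.001]
force: [-1.1, -0.2, 6.1]
opening: 0.694
grip_force: 41.2
```

carry_out --pt "0.3 0 0 0 0" --pt "0.3 0 0 0 0" --pt "0.3 0 0 -0.002 0" --pt "0.3 0 0 -0.005 0" --pt "0.3 0 0 -0.01 0"

```text
time_s: 47.05
tool_pos: [0.44, -0.0148, 0.0754]
tcp_rot: [-0.697, 0.717, 0.0, -0.001]
force: [-0.9, -0.6, -2.3]
opening: 0.694
grip_force: 40.2
```

carry_out --pt "0.3 0 0 -0.04 0" --pt "0.3 0 0 -0.08 0" --pt "0.3 0 0 -0.12 0" --pt "0.3 0 0 -0.15 0" --pt "0.3 0 0 -0.15 0"

```text
time_s: 47.55
tool_pos: [0.4421, -0.0148, 0.2311]
tcp_rot: [-0.697, 0.717, -0.002, 0.003]
force: [-0.1, 0.8, -1.7]
opening: 0.692
grip_force: 40.3
```

Run:
```python
from h import *
held();go(.52,.03,.25,180)
```

```text
held 12693
 ty -0.02 x -0.0215 0.0236 mid 0.0011 ztop -0.0100
 ty -0.01 x -0.0215 0.0236 mid 0.0010 ztop -0.0160
 ty 0 x -0.0133 0.0235 mid 0.0051 ztop -0.0165
 ty 0.01 x -0.0216 0.0235 mid 0.0010 ztop -0.0160
 ty 0.02 x -0.0218 0.0236 mid 0.0009 ztop -0.0101
t47.6 at [ 0.4412 -0.0146  0.2279] yaw -91.6 q6 -0.46 open 0.696 shift [-0.0468 -0.0775 -0.0217] turn 88.4 F [ 0.5 -0.3 -4. ]
```

carry_out --pt "0.3 0 0 -0.01 42" --pt "0.3 0 0 -0.02 42" --pt "0.3 0 0 -0.02 42" --pt "0.3 0 0 -0.02 42" --pt "0.3 0 0 -0.02 42"

```text
time_s: 48.1
tool_pos: [0.44, -0.0147, 0.244]
tcp_rot: [-0.391, 0.92, 0.0, -0.001]
force: [0.2, -0.3, -3.0]
opening: 0.689
grip_force: 40.2
```

carry_out --pt "0.3 0 0 0 42" --pt "0.3 0 0 0 42" --pt "0.3 0 0 0 42" --pt "0.3 0 0 0 42" --pt "0.3 0 0 0 42"

```text
time_s: 48.6
tool_pos: [0.4399, -0.0148, 0.2439]
tcp_rot: [-0.035, 0.999, -0.0, -0.002]
force: [-0.0, -0.2, -2.6]
opening: 0.693
grip_force: 40.2
```

carry_out --pt "0.3 0 0 0 4.4" --pt "0.3 0 0 0 4.4" --pt "0.3 0 0 0 4.4"

```text
time_s: 48.9
tool_pos: [0.4402, -0.0148, 0.2447]
tcp_rot: [-0.001, 1.0, -0.0, -0.001]
force: [0.7, 0.7, -3.3]
opening: 0.696
grip_force: 40.2
```

```bash
cat >> h.py <<'E'
def pegs():
    for c in ('scene','wrist','top'):
        im,W=cloud(c);P=W[box(W,None,.585,.66,-.4,.15,.205,.245)]
        for i in range(4):
            Q=P[abs(P[:,1]-(-.27+.1*i))<.02]
            if len(Q)>10: print(c,i,len(Q),'xmin %.4f'%Q[:,0].min(),[(round(float(np.median(Q[abs(Q[:,0]-x)<.006][:,1])),4),round(float(np.percentile(Q[abs(Q[:,0]-x)<.006][:,2],80)),4)) for x in (.605,.635) if (abs(Q[:,0]-x)<.006).sum()>3])
E
python3 - <<'E'
from h import *
pegs();go(.57,.0295,.1987,180)
E
```

```text
scene 0 62 xmin 0.5970 [(-0.2691, 0.2303), (-0.2696, 0.2262)]
scene 1 67 xmin 0.5982 [(-0.1689, 0.2303), (-0.1704, 0.2251)]
scene 2 70 xmin 0.5979 [(-0.0716, 0.2303), (-0.07, 0.226)]
scene 3 74 xmin 0.5971 [(0.0288, 0.2305), (0.0298, 0.2245)]
top 0 54 xmin 0.5969 [(-0.2727, 0.2334), (-0.2725, 0.226)]
top 1 54 xmin 0.5980 [(-0.1729, 0.2299), (-0.1743, 0.2257)]
top 2 53 xmin 0.5984 [(-0.0731, 0.2296), (-0.0746, 0.227)]
top 3 44 xmin 0.6086 [(0.0259, 0.224)]
t49.0 at [ 0.4404 -0.0148  0.2454] yaw -180.0 q6 -2.00 open 0.694 shift [-0.1296  0.0442  0.0466] turn 0.0 F [ 0.5 -0.2 -2.2]
```

carry_out --pt "0.3 -0.04 0.0437 0.0455 0" --pt "0.3 -0.08 0.0437 0.0455 0" --pt "0.3 -0.11 0.0437 0.0455 0" --pt "0.3 -0.125 0.0437 0.0455 0" --pt "0.3 -0.125 0.0437 0.0455 0"

```text
time_s: 49.55
tool_pos: [0.5666, 0.0287, 0.1983]
tcp_rot: [0.0, 1.0, -0.001, -0.002]
force: [-0.7, 0.2, -2.2]
opening: 0.691
grip_force: 40.2
```

carry_out --pt "0.3 0 0 0 0" --pt "0.3 0 0 0 0"

```text
time_s: 49.75
tool_pos: [0.5651, 0.0288, 0.2006]
tcp_rot: [0.0, 1.0, 0.0, 0.0]
force: [0.5, 0.1, -2.1]
opening: 0.697
grip_force: 40.2
```

Run:
```python
from h import *
go(.634,.029,.1927,180)
```

```text
t49.8 at [0.5651 0.0288 0.2006] yaw 180.0 q6 -1.98 open 0.697 shift [-0.0688  0.0003  0.008 ] turn -0.0 F [ 0.5  0.1 -2.1]
```

carry_out --pt "0.3 -0.015 0 0.002 0" --pt "0.3 -0.03 0 0.002 0" --pt "0.3 -0.045 0 0.004 0" --pt "0.3 -0.06 0 0.006 0" --pt "0.3 -0.069 0 0.008 0"

```text
time_s: 50.25
tool_pos: [0.6348, 0.0288, 0.1928]
tcp_rot: [0.0, 1.0, 0.0, 0.0]
force: [-0.1, -0.6, -2.4]
opening: 0.693
grip_force: 40.3
```

carry_out --pt "0.3 0 0 0.001 0" --pt "0.3 0 0 0.002 0" --pt "0.3 0 0 0.003 0" --pt "0.3 0 0 0.004 0" --pt "0.3 0 0 0.004 0"

```text
time_s: 50.75
tool_pos: [0.6346, 0.0285, 0.1895]
tcp_rot: [0.0, 1.0, -0.0, 0.001]
force: [-1.3, -0.8, 0.8]
opening: 0.693
grip_force: 40.6
```

Run:
```python
from h import *
go(.634,.029,.1867,180)
im,_=vision.read_camera('scene');cv2.imwrite('pics/s6.png',cv2.resize(im[190:290,190:325],(800,600),interpolation=cv2.INTER_CUBIC))
```

```text
t50.8 at [0.6346 0.0285 0.1895] yaw 180.0 q6 -1.93 open 0.693 shift [0.0006 0.0005 0.0028] turn -0.0 F [-1.3 -0.8  0.8]
```

View pics/s6.png

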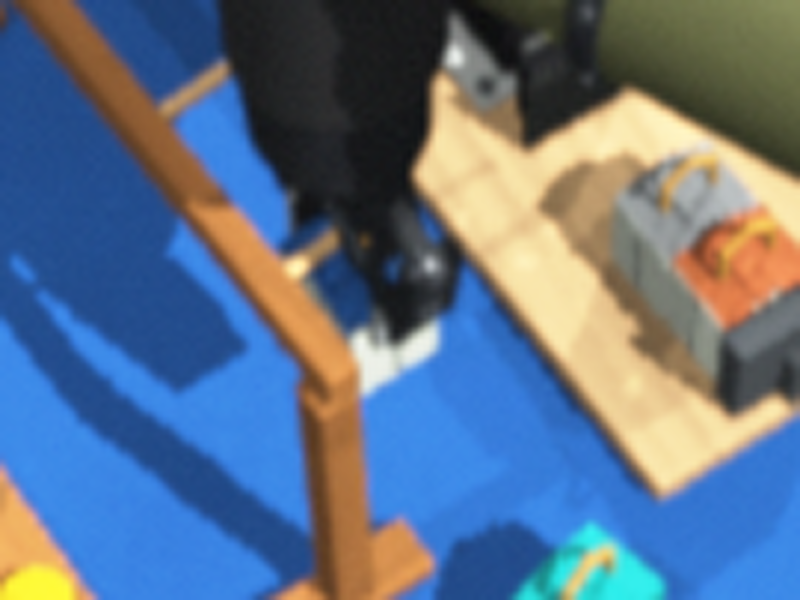

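carry_out --pt "0.3 0 0 0.001 0" --pt "0.3 0 0 0.001 0" --pt "0.3 0 0 0.001 0"

```text
time_s: 51.1
tool_pos: [0.635, 0.0283, 0.1889]
tcp_rot: [0.0, 1.0, -0.0, 0.001]
force: [-1.0, -2.0, 6.0]
opening: 0.691
grip_force: 41.1
```

carry_out --pt "0.8 0 0 0 0" --pt "0.8 0 0 0 0" --pt "1 0 0 0 0" --pt "1 0 0 0 0" --pt "1 0 0 0 0"

```text
time_s: 51.6
tool_pos: [0.6345, 0.0288, 0.1871]
tcp_rot: [0.0, 1.0, -0.0, -0.0]
force: [-0.5, 0.7, 0.5]
opening: 1.0
grip_force: 0.0
```

carry_out --pt "1 0 0 -0.02 0" --pt "1 0 0 -0.04 0" --pt "1 0 0 -0.07 0" --pt "1 0 0 -0.1 0" --pt "1 0 0 -0.12 0"

```text
time_s: 52.1
tool_pos: [0.6348, 0.0286, 0.31]
tcp_rot: [0.0, 1.0, 0.0, 0.001]
force: [0.5, -0.9, -0.1]
opening: 0.997
grip_force: 0.0
```

Run:
```python
from h import *
im,W=cloud('wrist')
L=W[box(W,None,.58,.69,-.02,.09,.17,.21)];print(len(L),rect(L) if len(L)>9 else '', np.median(L,0).round(4))
im2,W=cloud('scene')
L=W[box(W,None,.58,.69,-.02,.09,.12,.21)];print(len(L),rect(L),L.max(0).round(4),L.min(0).round(4))
go(.4407,.03,.27,-91.6)
```

```text
4632 (array([643.3,  37.6]), array([105.4,  69. ]), 80.8) [0.633  0.035  0.1974]
602 (array([648.4,  40.4]), array([103.1,  79.1]), 86.8) [0.6899 0.09   0.2099] [ 0.6095 -0.0133  0.1211]
t52.2 at [0.6354 0.0286 0.3114] yaw 180.0 q6 -1.93 open 1.002 shift [0.1949 0.0012 0.0402] turn -88.4 F [-0.6 -0.4 -0.4]
```

carry_out --pt "1 0.05 0.003 0 0" --pt "1 0.1 0.003 0.01 0" --pt "1 0.15 0.003 0.03 0" --pt "1 0.194 0.003 0.04 0" --pt "1 0.194 0.003 0.04 0"

```text
time_s: 52.7
tool_pos: [0.4356, 0.0309, 0.2655]
tcp_rot: [-0.001, 1.0, 0.001, -0.0]
force: [2.0, 0.5, 1.6]
opening: 1.002
grip_force: 0.0
```

carry_out --pt "1 0 0 0 -42" --pt "1 0 0 0 -42" --pt "1 0 0 0 -42" --pt "1 0 0 0 -42" --pt "1 0 0 0 -42"

```text
time_s: 53.2
tool_pos: [0.4406, 0.032, 0.2666]
tcp_rot: [-0.361, 0.933, 0.0, -0.0]
force: [-0.2, -0.3, 0.7]
opening: 1.0
grip_force: 0.0
```

carry_out --pt "1 0 0 0 -42" --pt "1 0 0 0 -42" --pt "1 0 0 0 -42" --pt "1 0 0 0 -42" --pt "1 0 0 0 -42"

```text
time_s: 53.7
tool_pos: [0.4406, 0.032, 0.2665]
tcp_rot: [-0.671, 0.741, 0.0, -0.0]
force: [0.3, -0.5, -0.4]
opening: 0.999
grip_force: 0.0
```

carry_out --pt "1 0 0 0 -4.4" --pt "1 0 0 0 -4.4" --pt "1 0 0 0 -4.4"

```text
time_s: 54.0
tool_pos: [0.4406, 0.0319, 0.2669]
tcp_rot: [-0.696, 0.718, 0.0, -0.0]
force: [0.4, 0.0, -0.5]
opening: 1.0
grip_force: 0.0
```

Run:
```python
from h import *
im=row();go(.4418,.0313,.066,-91.6)
```

```text
red 2031 (array([443. ,  76.1]), array([44.1, 57.7]), 89.3) [[0.4155, 0.0553], [0.4699, 0.0967]] zmax 0.0847
grey 2530 (array([442.8,  51.9]), array([88.2, 60. ]), 89.4) [[0.4148, 0.009], [0.4705, 0.0529]] zmax 0.0846
all (array([442.8,  51.9]), array([88.3, 60.2]), 89.5)
t54.0 at [0.4406 0.0319 0.267 ] yaw -91.8 q6 -0.56 open 0.999 shift [ 0.0005 -0.0013  0.201 ] turn -0.2 F [-0.3 -0.  -0.5]
```

carry_out --pt "1 0.001 -0.002 0.05 0" --pt "1 0.001 -0.002 0.1 0" --pt "1 0.001 -0.002 0.15 0" --pt "1 0.001 -0.002 0.185 0" --pt "1 0.001 -0.002 0.201 0"

```text
time_s: 54.55
tool_pos: [0.4404, 0.0301, 0.062]
tcp_rot: [-0.696, 0.718, 0.001, -0.003]
force: [0.2, 0.4, -0.3]
opening: 1.001
grip_force: 0.0
```

carry_out --pt "1 0 0 0 0" --pt "0.3 0 0 0 0" --pt "0.3 0 0 0 0" --pt "0.3 0 0 0 0" --pt "0.3 0 0 0 0"

```text
time_s: 55.05
tool_pos: [0.4436, 0.0311, 0.0683]
tcp_rot: [-0.697, 0.717, -0.001, 0.001]
force: [-1.6, 0.3, 6.5]
opening: 0.688
grip_force: 40.9
```

carry_out --pt "0.3 0 0 0 0" --pt "0.3 0 0 0 0" --pt "0.3 0 0 -0.002 0" --pt "0.3 0 0 -0.005 0" --pt "0.3 0 0 -0.01 0"

```text
time_s: 55.55
tool_pos: [0.442, 0.0307, 0.0758]
tcp_rot: [-0.697, 0.717, 0.0, -0.001]
force: [-0.4, -0.3, -1.4]
opening: 0.689
grip_force: 39.8
```

carry_out --pt "0.3 0 0 -0.04 0" --pt "0.3 0 0 -0.08 0" --pt "0.3 0 0 -0.12 0" --pt "0.3 0 0 -0.16 0" --pt "0.3 0 0 -0.17 0"

```text
time_s: 56.05
tool_pos: [0.4438, 0.0307, 0.2517]
tcp_rot: [-0.697, 0.717, -0.002, 0.003]
force: [0.1, -0.3, -3.0]
opening: 0.692
grip_force: 40.1
```

Run:
```python
from h import *
held();go(.4418,-.0705,.25,180)
```

```text
held 12621
 ty -0.02 x -0.0217 0.0234 mid 0.0008 ztop -0.0096
 ty -0.01 x -0.0217 0.0234 mid 0.0008 ztop -0.0156
 ty 0 x -0.0136 0.0233 mid 0.0049 ztop -0.0161
 ty 0.01 x -0.0218 0.0233 mid 0.0008 ztop -0.0157
 ty 0.02 x -0.0218 0.0234 mid 0.0008 ztop -0.0099
t56.1 at [0.4436 0.0309 0.2508] yaw -91.7 q6 -0.56 open 0.694 shift [ 0.1014 -0.0011  0.0006] turn 88.3 F [-0.3 -0.4 -1.2]
```

carry_out --pt "0.3 0.03 -0.001 0 0" --pt "0.3 0.06 -0.001 0 8.5" --pt "0.3 0.101 -0.001 0 17" --pt "0.3 0.101 -0.001 0 25" --pt "0.3 0.101 -0.001 0 25"

```text
time_s: 56.6
tool_pos: [0.44, -0.071, 0.2445]
tcp_rot: [-0.524, 0.852, 0.001, -0.001]
force: [0.1, -0.3, -1.6]
opening: 0.691
grip_force: 40.0
```

carry_out --pt "0.3 0 0 0 40" --pt "0.3 0 0 0 40" --pt "0.3 0 0 0 40" --pt "0.3 0 0 0 40" --pt "0.3 0 0 0 40"

```text
time_s: 57.1
tool_pos: [0.4404, -0.0692, 0.245]
tcp_rot: [-0.203, 0.979, 0.0, -0.001]
force: [-0.1, -0.0, -1.5]
opening: 0.693
grip_force: 40.0
```

carry_out --pt "0.3 0 0 0 23.3" --pt "0.3 0 0 0 23.3" --pt "0.3 0 0 0 23.3" --pt "0.3 0 0 0 23.3"

```text
time_s: 57.5
tool_pos: [0.4404, -0.0693, 0.2452]
tcp_rot: [-0.003, 1.0, 0.0, -0.001]
force: [-1.0, 0.5, -3.2]
opening: 0.694
grip_force: 40.0
```

Run:
```python
from h import *
go(.565,-.0705,.1995,180)
```

```text
t57.5 at [ 0.4404 -0.0693  0.2452] yaw -179.7 q6 -1.87 open 0.694 shift [-0.1246 -0.0018  0.0455] turn 0.3 F [-1.   0.5 -3.2]
```

carry_out --pt "0.3 -0.04 -0.0018 0.0455 0.3" --pt "0.3 -0.08 -0.0018 0.0455 0.3" --pt "0.3 -0.11 -0.0018 0.0455 0.3" --pt "0.3 -0.124 -0.0018 0.0455 0.3" --pt "0.3 -0.124 -0.0018 0.0455 0.3"

```text
time_s: 58.0
tool_pos: [0.5654, -0.0712, 0.1985]
tcp_rot: [-0.001, 1.0, -0.0, -0.002]
force: [0.2, 0.3, -2.1]
opening: 0.692
grip_force: 40.0
```

carry_out --pt "0.3 0 0 0 0" --pt "0.3 0 0 0 0" --pt "0.3 0 0 0 0"

```text
time_s: 58.3
tool_pos: [0.5642, -0.0717, 0.2013]
tcp_rot: [0.001, 1.0, 0.0, 0.0]
force: [-0.1, 0.8, -1.7]
opening: 0.694
grip_force: 40.0
```

Run:
```python
from h import *
go(.634,-.0705,.193,180)
```

```text
t58.3 at [ 0.5642 -0.0717  0.2013] yaw 179.9 q6 -1.80 open 0.694 shift [-0.0698  0.0013  0.0084] turn -0.1 F [-0.1  0.8 -1.7]
```

carry_out --pt "0.3 -0.015 0.001 0.002 0" --pt "0.3 -0.03 0.001 0.002 0" --pt "0.3 -0.045 0.001 0.004 0" --pt "0.3 -0.06 0.001 0.006 0" --pt "0.3 -0.07 0.001 0.008 0"

```text
time_s: 58.8
tool_pos: [0.6351, -0.071, 0.193]
tcp_rot: [0.002, 1.0, 0.0, 0.0]
force: [0.7, -0.7, -2.0]
opening: 0.695
grip_force: 40.0
```

carry_out --pt "0.3 0 0 0.001 0" --pt "0.3 0 0 0.002 0" --pt "0.3 0 0 0.003 0" --pt "0.3 0 0 0.004 0" --pt "0.3 0 0 0.004 0"

```text
time_s: 59.3
tool_pos: [0.6346, -0.0714, 0.1899]
tcp_rot: [0.002, 1.0, -0.0, 0.001]
force: [-0.4, -0.6, 0.4]
opening: 0.694
grip_force: 40.3
```

carry_out --pt "0.3 0 0 0.001 0" --pt "0.3 0 0 0.001 0" --pt "0.3 0 0 0.001 0"

```text
time_s: 59.6
tool_pos: [0.635, -0.0716, 0.1893]
tcp_rot: [0.002, 1.0, -0.0, 0.001]
force: [-0.7, -2.3, 6.1]
opening: 0.692
grip_force: 41.0
```

Same contact as before. Release, withdraw, and go for red (~(0.4430, 0.0770)).

carry_out --pt "0.8 0 0 0 0" --pt "0.8 0 0 0 0" --pt "1 0 0 0 0" --pt "1 0 0 0 0" --pt "1 0 0 0 0"

```text
time_s: 60.1
tool_pos: [0.6346, -0.071, 0.1876]
tcp_rot: [0.002, 1.0, -0.0, -0.0]
force: [0.1, 0.5, 0.6]
opening: 0.999
grip_force: 0.0
```

carry_out --pt "1 0 0 -0.02 0" --pt "1 0 0 -0.04 0" --pt "1 0 0 -0.07 0" --pt "1 0 0 -0.1 0" --pt "1 0 0 -0.12 0"

```text
time_s: 60.6
tool_pos: [0.6349, -0.0713, 0.3105]
tcp_rot: [0.002, 1.0, -0.0, 0.001]
force: [0.6, 0.3, 0.2]
opening: 1.002
grip_force: 0.0
```

carry_out --pt "1 0.05 0 0 0" --pt "1 0.1 0.05 0.01 0" --pt "1 0.15 0.09 0.03 0" --pt "1 0.18 0.12 0.04 0" --pt "1 0.193 0.148 0.04 0"

```text
time_s: 61.1
tool_pos: [0.4468, 0.0692, 0.2684]
tcp_rot: [0.003, 1.0, 0.0, -0.0]
force: [1.2, 1.2, 0.4]
opening: 1.0
grip_force: 0.0
```

carry_out --pt "1 0 0 0 -42" --pt "1 0 0 0 -42" --pt "1 0 0 0 -42" --pt "1 0 0 0 -42" --pt "1 0 0 0 -42"

```text
time_s: 61.6
tool_pos: [0.4485, 0.069, 0.2693]
tcp_rot: [-0.359, 0.933, 0.0, 0.0]
force: [-0.5, -0.4, 0.4]
opening: 0.999
grip_force: 0.0
```

carry_out --pt "1 0 0 0 -42" --pt "1 0 0 0 -42" --pt "1 0 0 0 -42" --pt "1 0 0 0 -42" --pt "1 0 0 0 -42"

```text
time_s: 62.1
tool_pos: [0.4486, 0.0689, 0.2693]
tcp_rot: [-0.67, 0.742, -0.0, 0.0]
force: [0.6, -0.3, 0.4]
opening: 0.998
grip_force: 0.0
```

carry_out --pt "1 0 0 0 -4.4" --pt "1 0 0 0 -4.4" --pt "1 0 0 0 -4.4"

```text
time_s: 62.4
tool_pos: [0.4486, 0.0689, 0.2693]
tcp_rot: [-0.695, 0.719, -0.0, 0.0]
force: [0.7, 0.3, 0.8]
opening: 0.996
grip_force: 0.0
```

Run:
```python
from h import *
im=row();go(.443,.077,.066,-91.6)
im,_=vision.read_camera('scene');cv2.imwrite('pics/s7.png',cv2.resize(im[120:300,150:390],(800,600),interpolation=cv2.INTER_CUBIC))
```

```text
red 2229 (array([442.9,  76.4]), array([44. , 57.7]), 88.5) [[0.4159, 0.0553], [0.4698, 0.0966]] zmax 0.0846
grey 69 (array([442.6,  75. ]), array([41.9, 59.5]), 86.9) [[0.4139, 0.054], [0.4729, 0.0956]] zmax 0.0733
all (array([442.6,  75.5]), array([42.2, 60.1]), 88.5)
t62.5 at [0.4486 0.0689 0.2693] yaw -92.0 q6 -0.63 open 0.998 shift [-0.0079  0.0059  0.2033] turn -0.4 F [ 0.3 -1.   1.1]
```

View pics/s7.png

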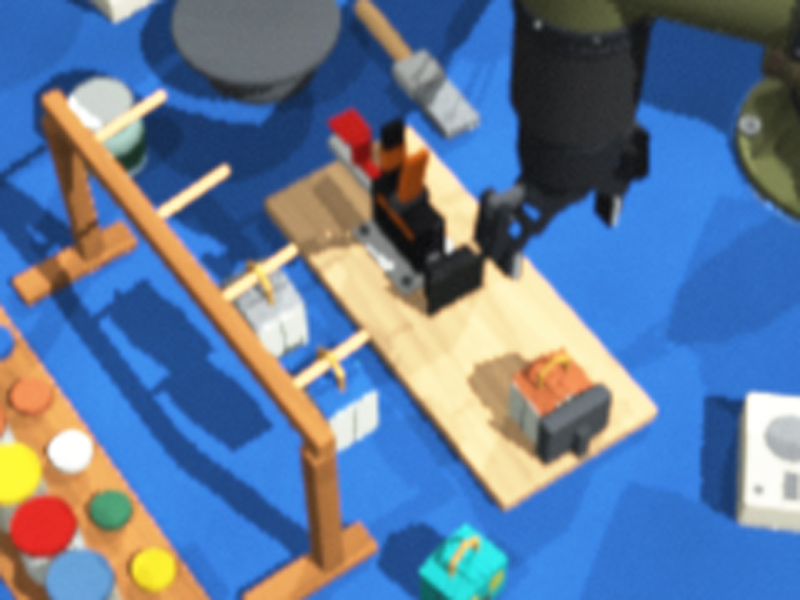

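carry_out --pt "1 -0.0083 0.005 0.05 -0.4" --pt "1 -0.0083 0.005 0.1 -0.4" --pt "1 -0.0083 0.005 0.15 -0.4" --pt "1 -0.0083 0.005 0.19 -0.4" --pt "1 -0.0083 0.005 0.203 -0.4"

```text
time_s: 63.0
tool_pos: [0.4414, 0.0762, 0.0616]
tcp_rot: [-0.698, 0.716, 0.001, -0.003]
force: [-0.2, 0.1, 0.2]
opening: 1.0
grip_force: 0.0
```

carry_out --pt "1 0 0 0 0" --pt "0.3 0 0 0 0" --pt "0.3 0 0 0 0" --pt "0.3 0 0 0 0" --pt "0.3 0 0 0 0"

```text
time_s: 63.5
tool_pos: [0.4453, 0.0779, 0.0692]
tcp_rot: [-0.698, 0.716, -0.001, 0.002]
force: [-2.9, 1.0, 6.7]
opening: 0.691
grip_force: 39.8
```

carry_out --pt "0.3 0 0 0 0" --pt "0.3 0 0 0 0" --pt "0.3 0 0 -0.002 0" --pt "0.3 0 0 -0.005 0" --pt "0.3 0 0 -0.01 0"

```text
time_s: 64.0
tool_pos: [0.4436, 0.0773, 0.0762]
tcp_rot: [-0.698, 0.716, 0.0, -0.0]
force: [0.6, -0.6, -1.2]
opening: 0.693
grip_force: 38.8
```

carry_out --pt "0.3 0 0 -0.04 0" --pt "0.3 0 0 -0.08 0" --pt "0.3 0 0 -0.12 0" --pt "0.3 0 0 -0.16 0" --pt "0.3 0 0 -0.18 0"

```text
time_s: 64.5
tool_pos: [0.4446, 0.0773, 0.2607]
tcp_rot: [-0.698, 0.716, -0.001, 0.002]
force: [0.0, 0.3, -1.4]
opening: 0.694
grip_force: 39.8
```

Run:
```python
from h import *
held();go(.4418,-.1695,.29,180)
```

```text
held 12462
 ty -0.02 x -0.0207 0.0243 mid 0.0018 ztop -0.0088
 ty -0.01 x -0.0209 0.0244 mid 0.0017 ztop -0.0148
 ty 0 x -0.0134 0.0243 mid 0.0054 ztop -0.0152
 ty 0.01 x -0.0208 0.0243 mid 0.0018 ztop -0.0148
 ty 0.02 x -0.0211 0.0242 mid 0.0016 ztop -0.0089
t64.5 at [0.4452 0.0773 0.2628] yaw -91.5 q6 -0.65 open 0.692 shift [ 0.2467 -0.003  -0.0278] turn 88.5 F [-0.9  0.4  1.2]
```

carry_out --pt "0.3 0.03 -0.003 -0.028 0" --pt "0.3 0.08 -0.003 -0.028 0" --pt "0.3 0.13 -0.003 -0.028 0" --pt "0.3 0.18 -0.003 -0.028 0" --pt "0.3 0.22 -0.003 -0.028 0"

```text
time_s: 65.05
tool_pos: [0.4407, -0.1449, 0.2841]
tcp_rot: [-0.698, 0.716, -0.0, -0.0]
force: [-0.1, 0.9, -2.4]
opening: 0.695
grip_force: 39.7
```

carry_out --pt "0.3 0.027 0 0 42" --pt "0.3 0.027 0 0 42" --pt "0.3 0.027 0 0 42" --pt "0.3 0.027 0 0 42" --pt "0.3 0.027 0 0 42"

```text
time_s: 65.55
tool_pos: [0.4405, -0.1698, 0.2838]
tcp_rot: [-0.392, 0.92, 0.0, -0.0]
force: [-0.7, -0.2, -2.6]
opening: 0.69
grip_force: 39.7
```

carry_out --pt "0.3 0 0 0 42" --pt "0.3 0 0 0 42" --pt "0.3 0 0 0 42" --pt "0.3 0 0 0 42" --pt "0.3 0 0 0 42"

```text
time_s: 66.05
tool_pos: [0.4406, -0.1696, 0.2838]
tcp_rot: [-0.037, 0.999, 0.0, -0.0]
force: [0.4, 0.1, -3.0]
opening: 0.692
grip_force: 39.7
```

carry_out --pt "0.3 0 0 0 4.5" --pt "0.3 0 0 0 4.5" --pt "0.3 0 0 0 4.5"

```text
time_s: 66.35
tool_pos: [0.4406, -0.1696, 0.284]
tcp_rot: [-0.002, 1.0, 0.0, -0.0]
force: [-0.6, -0.0, -2.5]
opening: 0.692
grip_force: 39.7
```

Run:
```python
from h import *
go(.565,-.17,.2005,180)
```

```text
t66.3 at [ 0.4406 -0.1696  0.284 ] yaw -179.8 q6 -1.63 open 0.692 shift [-0.1244 -0.0008  0.0834] turn 0.2 F [-0.6 -0.  -2.5]
```

carry_out --pt "0.3 -0.04 -0.0005 0 0" --pt "0.3 -0.08 -0.0005 0 0" --pt "0.3 -0.11 -0.0005 0.02 0" --pt "0.3 -0.124 -0.0005 0.05 0" --pt "0.3 -0.124 -0.0005 0.083 0"

```text
time_s: 66.85
tool_pos: [0.5662, -0.1699, 0.1992]
tcp_rot: [-0.002, 1.0, -0.0, -0.0]
force: [0.4, -0.9, -3.1]
opening: 0.684
grip_force: 39.7
```

carry_out --pt "0.3 0 0 0 0" --pt "0.3 0 0 0 0" --pt "0.3 0 0 0 0"

```text
time_s: 67.15
tool_pos: [0.5654, -0.1705, 0.2043]
tcp_rot: [-0.001, 1.0, -0.001, 0.002]
force: [1.3, 0.3, -1.5]
opening: 0.692
grip_force: 39.7
```

Run:
```python
from h import *
go(.634,-.17,.194,180)
```

```text
t67.2 at [ 0.5654 -0.1705  0.2043] yaw -179.9 q6 -1.62 open 0.692 shift [-0.0686  0.0004  0.0106] turn 0.1 F [ 1.3  0.3 -1.5]
```

carry_out --pt "0.3 0 0 0 0" --pt "0.3 0 0 0 0" --pt "0.3 0 0 0 0" --pt "0.3 0 0 0 0"

```text
time_s: 67.55
tool_pos: [0.5647, -0.17, 0.2016]
tcp_rot: [-0.001, 1.0, -0.0, 0.0]
force: [-0.0, -0.3, -2.3]
opening: 0.691
grip_force: 39.7
```

carry_out --pt "0.3 -0.015 0 0.002 0" --pt "0.3 -0.03 0 0.002 0" --pt "0.3 -0.045 0 0.004 0" --pt "0.3 -0.06 0 0.006 0" --pt "0.3 -0.07 0 0.0075 0"

```text
time_s: 68.05
tool_pos: [0.6354, -0.1699, 0.1931]
tcp_rot: [-0.001, 1.0, -0.0, -0.0]
force: [-0.2, 0.9, -2.1]
opening: 0.693
grip_force: 39.7
```

carry_out --pt "0.3 0 0 0.001 0" --pt "0.3 0 0 0.002 0" --pt "0.3 0 0 0.003 0" --pt "0.3 0 0 0.004 0" --pt "0.3 0 0 0.004 0"

```text
time_s: 68.55
tool_pos: [0.6348, -0.1704, 0.1914]
tcp_rot: [-0.001, 1.0, -0.001, 0.001]
force: [0.6, -0.8, 4.4]
opening: 0.693
grip_force: 40.4
```

carry_out --pt "0.3 0 0 0.001 0" --pt "0.3 0 0 0.001 0" --pt "0.3 0 0 0.001 0"

```text
time_s: 68.85
tool_pos: [0.635, -0.1707, 0.191]
tcp_rot: [-0.0, 1.0, -0.001, 0.002]
force: [1.3, -1.6, 6.3]
opening: 0.695
grip_force: 40.7
```

Contact as expected. Release, withdraw and back off, then verify.

carry_out --pt "0.8 0 0 0 0" --pt "0.8 0 0 0 0" --pt "1 0 0 0 0" --pt "1 0 0 0 0" --pt "1 0 0 0 0"

```text
time_s: 69.35
tool_pos: [0.6346, -0.1699, 0.1884]
tcp_rot: [-0.001, 1.0, 0.0, -0.0]
force: [-0.5, 0.9, 0.4]
opening: 0.999
grip_force: 0.0
```

carry_out --pt "1 0 0 -0.02 0" --pt "1 0 0 -0.04 0" --pt "1 0 0 -0.07 0" --pt "1 0 0 -0.1 0" --pt "1 0 0 -0.12 0"

```text
time_s: 69.85
tool_pos: [0.6348, -0.1702, 0.3114]
tcp_rot: [-0.0, 1.0, -0.0, 0.001]
force: [1.4, 0.1, 0.2]
opening: 0.999
grip_force: 0.0
```

carry_out --pt "1 0.05 0 0 0" --pt "1 0.1 0 0 0" --pt "1 0.15 0 0 0" --pt "1 0.19 0 0 0" --pt "1 0.19 0 0 0"

```text
time_s: 70.35
tool_pos: [0.4415, -0.1707, 0.3114]
tcp_rot: [-0.0, 1.0, -0.0, 0.003]
force: [0.2, -0.1, 1.4]
opening: 0.997
grip_force: 0.0
```

carry_out --pt "1 0 0 0 0" --pt "1 0 0 0 0" --pt "1 0 0 0 0" --pt "1 0 0 0 0" --pt "1 0 0 0 0"

```text
time_s: 70.85
tool_pos: [0.4452, -0.1701, 0.3082]
tcp_rot: [-0.001, 1.0, -0.0, -0.001]
force: [-0.2, -0.1, -0.6]
opening: 1.0
grip_force: 0.0
```

Run:
```python
from h import *
clampstate()
im,_=vision.read_camera('scene');cv2.imwrite('pics/s8.png',cv2.resize(im[110:410,130:450],(640,600),interpolation=cv2.INTER_CUBIC))
print(r.sense()['time_s'])
```

```text
top {-100: 0, -96: 0, -92: 0, -88: 11, -84: 15, -80: 13, -76: 16, -72: 18, -68: 11, -64: 0, -60: 0, -56: 0, -52: 0, -48: 0, -44: 0, -40: 0, -36: 0, -32: 0, -28: 0, -24: 0, -20: 0, -16: 0, -12: 0, -8: 0}
scene {-100: 0, -96: 0, -92: 0, -88: 4, -84: 8, -80: 16, -76: 16, -72: 17, -68: 22, -64: 20, -60: 1, -56: 0, -52: 0, -48: 0, -44: 0, -40: 0, -36: 0, -32: 0, -28: 0, -24: 0, -20: 0, -16: 0, -12: 0, -8: 0}
71.0
```

View pics/s8.png

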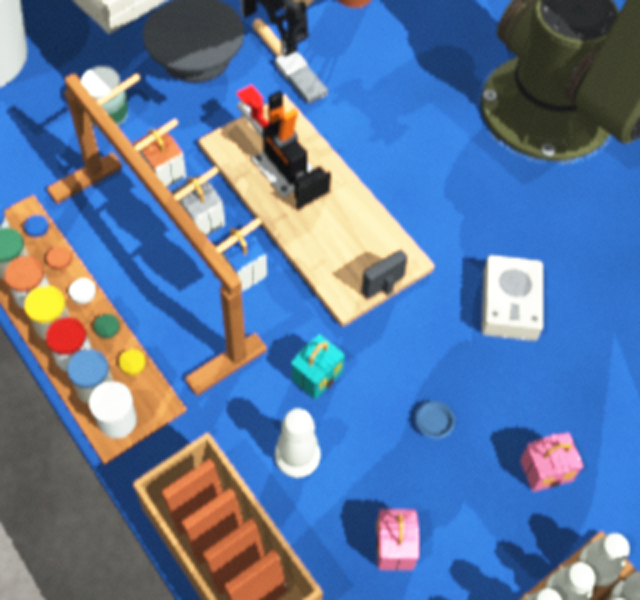

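All three lanterns hang one to a peg: red at (162,155), grey at (205,205) and blue at (248,265). The jaw is fully open, and the pink and turquoise look-alikes and other bench things have not moved.

```bash
python3 -c "
from plant import r
print(r.close_job())"
```

```text
the job is handed in; nothing more can be done
None
```

The job is handed in at about 71 s: the blue, grey and red lanterns (no green one was on the bench) were pressed by the clamp alone for over 4 s, released with the jaw fully open, and hung one to a peg, and nothing else was moved.

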